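Load the tape tower, wide roll first

ROBOT

A 6-joint arm with a two-finger parallel gripper is mounted at the origin on a cart in front of the work surface, level with it; the furniture and walls round the work are solid. World frame = base frame: x ahead of the robot, y to its left, z up, the work surface at z = 0. Lengths are in mm, angles in rad, forces in N, time in s.
With the tool pointing down it reaches from about 250 to 775 mm from the base axis. Payload 8.9 kg.
Tool frame: the origin (TCP) lies midway between the tips of the shut fingers; the grasp point (between the pads) lies 19 mm behind it; z points along the fingers, y is the line along which they close (so a half turn about z gives the same grasp; the last joint's range is limited). The gripper opens to 85 mm and grips with 20 to 120 N. Pads are 22 mm wide; open, the fingers measure 114 mm over their backs; the gripper's body (76 mm by 85 mm) begins 54 mm behind the grasp point. The pads swing forward as they close: fully open they stand 13 mm farther back than shut.
Start: joints at [-1.349, 0.291, -0.153, 1.127, 0, 1.431], TCP at [185.338, -491.196, 193.705] pointing down, gripper open.
Joint ranges: [-2.52, 2.52], [-0.91, 1.74], [-1.3, 1.37], [-1.96, 2.02], [-1.52, 1.47], [-3.14, 3.14]. Speed limits (rad/s): [2.22, 2.22, 2.79, 3.14, 3.14, 3.14].

INTERFACE

Orientations are given as a unit quaternion [x, y, z, w].
In Python, from rig import r gives the robot as it stands.
- The arm moves only by the tool drive_effector, called by a JSON object that holds its "name" and its "arguments", one argument or row to a line. Schema: {"type":"object","properties":{"rows":{"type":"array","items":{"type":"number"},"minItems":7,"maxItems":70},"squeeze":{"type":"number"},"only":{"type":"string"},"quiet":{"type":"boolean"},"lines":{"type":"string"}},"required":["rows"],"additionalProperties":false}. rows is one flat list of numbers that holds 1 to 10 rows one after another, with no inner brackets; each row has 7 numbers: the opening from 0.0 (shut) to 1.0 (fully open), then dx, dy, dz in mm, then a rotation vector rx, ry, rz in rad; each row shifts and turns the commanded pose from where the row before left it, along the tool's axes as they then stand; what a row does not reach is not made up. A row lasts 1/12 s, in which the tool goes at most 41.7 mm and 0.125 rad, less where a joint would pass 70% of its speed; a pose out of reach is approached as far as the arm can. The fingers move at their own pace and stop on an object; squeeze is the grip in N (left out, the last holds). Time passes only in rows, so rows that do not move let the fingers close. The tool returns the time, the measured TCP pose, the force, the opening and the grip force at its end. only (a regular expression) keeps the lines of the reply that match it, lines (a string "A,B") keeps lines A to B, and quiet returns only ok. Input that does not fit is refused with a message, and nothing moves.
- r.get_obs(): the state, without advancing time (a new reading comes with each control period).
- r.get_image(name): name is "scene" or "top" or "wrist"; returns the picture (384x512x3 uint8, red, green, blue); there is no depth.
- r.camera_model(name): a dict with "K" (3x3 intrinsics, pixels), "camera_from_world" (4x4, takes a point from world to camera coordinates). Camera axes: x right, y down, z forward; pixel columns grow to the right and rows downward; lengths in mm; the calibration is good to about 2 mm. A picture is of the moment at which its call begins: read the wrist's pose just before it. camera_model takes no time and is no camera call; for the wrist camera it gives the pose at the moment of the call.
- r.sign_off(): hands the job in; it is judged then, once.
The state is a dict: "clock": time; "q": joint angles; "qvel": joint speeds; "joint_efforts": joint torques, N m; "eef_pos": TCP position; "tcp_rot": TCP orientation; "force": force on the tool from outside, world axes, zero at the start; "ft_torque": the same for the moment, N m; "gripper_width": opening from 0.0 (shut) to 1.0 (fully open); "grip_force": force on a finger pad.
Only numpy, scipy, OpenCV 4.12 (cv2) and the standard library are available. Lean on these libraries where they do the work, as an engineer would, in place of code of your own. Each camera call takes 0.05 s, during which the arm holds its last target. There are 200 camera calls.

TASK

Load the tape tower: thread the wide green roll down the post first, then the narrow orange roll on top of it, both fully home and left free. The wide roll lies on its side in the cradle, so first stand it on its end on the bare table and let go of it, then take it again near its top to thread it. Lower the rolls gently, never let one drop, and leave the bottles, stapler and eraser where they are.

Things in the scene. Friction and masses are not known exactly. Their poses are not given: they have to be found in the camera images.
- wide_roll: wide green roll of tape, a rigid ring: outer diameter 58 mm (slightly faceted, 55 to 58 across), 64 mm long, plain bore of 28 mm right through, about 160 g. Origin at its very centre, z axis along the bore. Starts lying in the cradle, axis level, centre about 39 mm above the table. Both ends are alike, either may go down. Standing on the table its centre is 32 mm up.
- narrow_roll: narrow orange roll of tape, a rigid ring: outer diameter 58 mm (55 to 58 across its facets), 32 mm long along its axis, bore 28 mm, about 80 g. Origin at its very centre, z axis along the bore. It starts flat on the table, bore upright, centre 16 mm up. Both ends are alike.
- tower: tape tower, fixed to the table: round wooden foot 100 mm across, 12 mm thick, and an upright metal post 25 mm in diameter, 92 mm tall above the foot; its last 10 mm taper to 14 mm across. A gripper holding the wide roll low would meet the post with its palm: hold that roll within about 15 mm of its top. Origin on the table under the post's axis, z up.
- tower_seat (a point): centre of the foot's top face, on the post's axis, 12 mm above the table: the rolls rest here when home (wide roll's centre 32 mm above it, narrow roll's centre 80 mm above it)
- tower_tip (a point): the tip of the post, on its axis, 104 mm above the table
- cradle: low rest fixed to the table: a wooden plate 46 mm wide (x) by 100 mm long (y), 6 mm thick, with two 8 mm steel bars along it, 32 mm apart, tops 14 mm above the table; the wide roll lies between the bars, its axis along the cradle's y. The table on its robot side is bare. Origin on the table under its middle, z up.
- tempera_yellow: yellow squeeze bottle of paint, 59 x 57 x 150 mm, standing at the back; origin under its centre. Leave alone.
- tempera_red: red squeeze bottle of paint, 59 x 57 x 155 mm, standing at the back; origin under its centre. Leave alone.
- stapler: blue stapler, 31 x 128 x 40 mm, on the right; origin under its centre. Leave alone.
- eraser: blue and white eraser, 21 x 45 x 13 mm, at the back between the bottles; origin under its centre. Leave alone.

How it is judged (in metres and radians):
On the way, in this order (a step that is already met when the one before it is completed fails the run):
1. the wide roll stands on its end on the table and has been let go (angle between the z axis of wide_roll and the z axis of tower, either way round below 0.06 rad and height (world z) of wide_roll below 0.036 m and contact force between the fingers and wide_roll below 0.1 N and linear speed of wide_roll below 0.03 m/s), for 0.2 s.
2. the wide roll is home on the post and let go (z of wide_roll in the frame of tower_seat between 0.028 and 0.0345 m and horizontal distance between wide_roll and tower_seat below 0.005 m and angle between the z axis of wide_roll and the z axis of tower, either way round below 0.06 rad and contact force between the fingers and wide_roll below 0.1 N), for 0.2 s.
At the end, for the whole second after the job is handed in: the wide roll sits on the tower's foot (its centre 28 to 34.5 mm above the foot's top, within 5 mm of the post's axis and 0.06 rad of upright), the narrow roll sits on it (centre 76 to 83.5 mm above the foot's top, same tolerances), and both are at rest and let go (all of step 2 and z of narrow_roll in the frame of tower_seat between 0.076 and 0.0835 m and horizontal distance between narrow_roll and tower_seat below 0.005 m and angle between the z axis of narrow_roll and the z axis of tower, either way round below 0.06 rad and linear speed of each of wide_roll, narrow_roll below 0.02 m/s and contact force between the fingers and narrow_roll below 0.1 N); the robot touches nothing.
It fails at once if the wide roll is dropped (it moves faster than 0.6 m/s, about a 20 mm fall, with no finger on it) (contact force between the fingers and wide_roll below 0.1 N and linear speed of wide_roll above 0.6 m/s).
It fails at once if the narrow roll is dropped (it moves faster than 0.6 m/s, about a 20 mm fall, with no finger on it) (contact force between the fingers and narrow_roll below 0.1 N and linear speed of narrow_roll above 0.6 m/s).
It fails at once if a bottle, the stapler or the eraser is moved more than 30 mm (distance of any of tempera_yellow, tempera_red, stapler, eraser from where it was at the start of the episode above 0.03 m).
It also fails if it takes over 72 s, if anything falls off the work surface, if the arm or the gripper's body presses on something with over 40 N, if the wrist force passes 120 N, or if a joint passes its speed limit or range.

## Working session

There is one attempt and no reset: what is moved stays moved. The work goes in short steps, Python scripts to look and compute and a tool call to move; the robot and the scene stay as the last step left them, time stands still between calls to the robot, and variables do not carry over. Pictures are saved under pics/ and viewed, at most 10 in all, crops included, and the job is handed in when it is done.

```bash
ls; mkdir -p pics
```

Run:
```python
from rig import r
import cv2,numpy as np
ims=[]
for n in("scene","top"):
    im=r.get_image(n); cv2.imwrite(f"pics/{n}0.png",im[:,:,::-1]); m=r.camera_model(n)
    print(n,np.round(m["K"],1).tolist(),np.round(m["camera_from_world"],3).tolist())
o=r.get_obs();print({k:np.round(v,3).tolist() for k,v in o.items()})
```

```text
pics
rig.py
scene [[487.9, 0.0, 260.6], [0.0, 487.9, 187.8], [0.0, 0.0, 1.0]] [[-0.744, -0.668, -0.001, 392.854], [-0.426, 0.474, -0.771, 372.805], [0.515, -0.573, -0.637, 1292.027], [0.0, 0.0, 0.0, 1.0]]
top [[397.4, 0.0, 253.1], [0.0, 397.4, 184.7], [0.0, 0.0, 1.0]] [[-0.028, -0.999, 0.017, -76.652], [-0.997, 0.027, -0.074, 638.962], [0.074, -0.019, -0.997, 1305.999], [0.0, 0.0, 0.0, 1.0]]
{'clock': 0.1, 'q': [-1.349, 0.291, -0.154, 1.127, 0.0, 1.431], 'qvel': [0.002, -0.002, 0.002, 0.0, 0.001, 0.001], 'joint_efforts': [0.0, -53.798, 33.192, 0.009, -0.0, 0.0], 'eef_pos': [185.254, -490.801, 193.209], 'tcp_rot': [0.984, 0.179, -0.0, -0.001], 'force': [0.814, -1.086, -0.623], 'ft_torque': [0.041, 0.013, -0.003], 'grip_force': 0.0, 'gripper_width': 1.002}
```

View pics/top0.png

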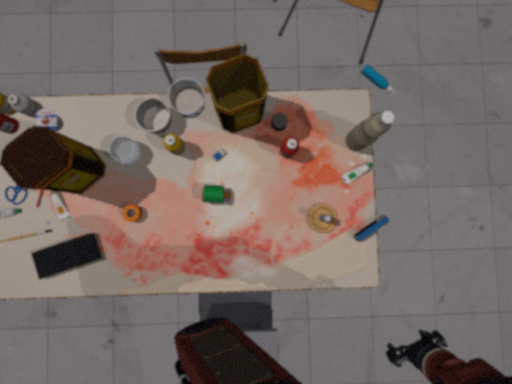

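View pics/scene0.png

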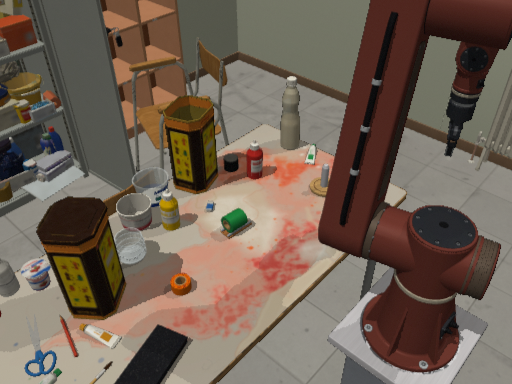

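The top view shows the green roll at about (214,193) in the cradle, with its axis roughly along the image columns. The orange roll is at (131,213), and the tower foot is at (322,218) with the post tip near (333,219). In the scene view they are at (234,219), (180,283) and (322,186). Next I'll measure them.

Create h.py:
```python
from rig import r
import cv2,numpy as np
from scipy.spatial.transform import Rotation as R
def ray(m,uv):
    T=np.array(m["camera_from_world"]);K=np.array(m["K"])
    d=T[:3,:3].T@np.linalg.solve(K,[uv[0],uv[1],1.]);return -T[:3,:3].T@T[:3,3],d
def onz(m,uv,z):
    c,d=ray(m,uv);return c+d*(z-c[2])/d[2]
def cross(m1,u1,m2,u2):
    c1,d1=ray(m1,u1);c2,d2=ray(m2,u2)
    s=np.linalg.lstsq(np.c_[d1,-d2],c2-c1,rcond=None)[0]
    p,q=c1+s[0]*d1,c2+s[1]*d2;return (p+q)/2,np.linalg.norm(p-q)
def proj(m,p):
    T=np.array(m["camera_from_world"]);v=np.array(m["K"])@(T[:3,:3]@p+T[:3,3]);return v[:2]/v[2]
def blob(im,lo,hi,roi=None):
    h=cv2.cvtColor(im,cv2.COLOR_RGB2HSV);k=cv2.inRange(h,np.array(lo),np.array(hi))
    if roi:
        z=np.zeros_like(k);x0,y0,x1,y1=roi;z[y0:y1,x0:x1]=k[y0:y1,x0:x1];k=z
    n,l,s,c=cv2.connectedComponentsWithStats(k)
    if n<2:return None
    i=1+np.argmax(s[1:,4]);cs=cv2.findContours((l==i).astype(np.uint8),0,1)[0]
    return s[i],c[i],max(cs,key=cv2.contourArea)[:,0]
GREEN=((50,120,40),(80,255,255));ORANGE=((8,170,120),(20,255,255))
def tool(p):
    "world vector from TCP to p, in tool axes"
    o=r.get_obs();return R.from_quat(o["tcp_rot"]).inv().apply(np.array(p)-o["eef_pos"])
```

Run:
```python
from h import *
ms={n:r.camera_model(n) for n in("top","scene")};im={n:cv2.imread(f"pics/{n}0.png")[:,:,::-1].copy() for n in ms}
for n in ms:
    for nm,c,roi in(("g",GREEN,None),("o",ORANGE,(110,195,200,300))):
        s,ce,ct=blob(im[n],*c,roi);print(n,nm,s,ce.round(1),cv2.minAreaRect(ct),[onz(ms[n],ce,z).round(1).tolist() for z in (16,32,39,68)])
print("tip",onz(ms["top"],(333,219),104),onz(ms["top"],(322,218),12), onz(ms["scene"],(325,165),104),proj(ms["scene"],[260,-275,104]))
m=r.camera_model("wrist");print(np.round(m["K"],1).tolist())
o=r.get_obs();T=np.array(m["camera_from_world"]);c=-T[:3,:3].T@T[:3,3]
Rt=R.from_quat(o["tcp_rot"]);print("cam in tool",Rt.inv().apply(c-o["eef_pos"]),(Rt.inv().as_matrix()@T[:3,:3].T).round(3).tolist())
big=[cv2.resize(im["top"][y0:y0+100,x0:x0+100],(395,395),interpolation=cv2.INTER_CUBIC) for x0,y0 in((170,140),(280,165))]
cv2.imwrite("pics/crop1.png",np.hstack(big)[:,:,::-1])
```

```text
top g [204 186  19  16 278] [213.1 193.7] ((213.0, 193.5), (15.0, 18.0), 90.0) [[610.6, 40.6, 16.0], [609.7, 39.3, 32.0], [609.3, 38.7, 39.0], [607.8, 36.3, 68.0]]
top o [123 204  17  17 160] [131.3 212.2] ((131.0, 212.0), (16.0, 16.0), 90.0) [[556.3, 314.2, 16.0], [556.1, 309.6, 32.0], [556.0, 307.6, 39.0], [555.6, 299.3, 68.0]]
scene g [222 209  25  24 332] [235.3 219.3] ((234.51124572753906, 219.6179962158203), (16.6419677734375, 23.743953704833984), 57.9946174621582) [[624.1, 16.9, 16.0], [611.9, 28.8, 32.0], [606.5, 33.9, 39.0], [584.3, 55.4, 68.0]]
scene o [170 273  21  22 221] [179.  282.9] ((178.79307556152344, 282.0172119140625), (16.858232498168945, 21.924007415771484), 48.366458892822266) [[559.3, 313.3, 16.0], [548.0, 320.8, 32.0], [543.0, 324.1, 39.0], [522.5, 337.7, 68.0]]
tip [ 516.01073695 -340.43964123  104.        ] [ 518.77752159 -323.46275263   12.        ] [ 516.72286751 -318.02646411  104.        ] [383.82288611 204.34086509]
[[271.9, 0.0, 250.9], [0.0, 271.9, 188.7], [0.0, 0.0, 1.0]]
cam in tool [  84.01224992    0.91783793 -179.94091853] [[-0.0, -0.945, -0.327], [1.0, 0.0, -0.001], [0.001, -0.327, 0.945]]
```

View pics/crop1.png

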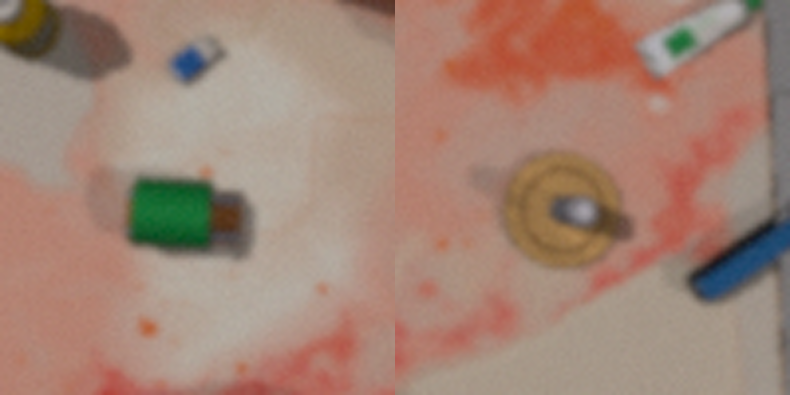

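{"name": "drive_effector", "arguments": {
  "rows": [1, 36, -5, -3, 0, 0, 0, 1, 36, -5, -3, 0, 0, 0, 1, 36, -5, -3, 0, 0, 0, 1, 36, -5, -3, 0, 0, 0, 1, 36, -5, -3, 0, 0, 0, 1, 36, -5, -3, 0, 0, 0, 1, 36, -5, -3, 0, 0, 0, 1, 36, -5, -3, 0, 0, 0, 1, 36, -5, -3, 0, 0, 0, 1, 36, -5, -3, 0, 0, 0]
}}

```text
clock: 0.93
eef_pos: [505.8, -316.0, 223.6]
tcp_rot: [0.984, 0.179, -0.0, -0.0]
force: [0.4, -1.0, 0.3]
gripper_width: 1.001
grip_force: 0.0
```

{"name": "drive_effector", "arguments": {
  "rows": [1, 0, 0, 0, 0, 0, -0.121, 1, 0, 0, 0, 0, 0, -0.121, 1, 0, 0, 0, 0, 0, -0.121, 1, 0, 0, 0, 0, 0, -0.121, 1, 0, 0, 0, 0, 0, -0.121, 1, 0, 0, 0, 0, 0, -0.121, 1, 0, 0, 0, 0, 0, -0.121, 1, 0, 0, 0, 0, 0, -0.121, 1, 0, 0, 0, 0, 0, -0.121, 1, 0, 0, 0, 0, 0, -0.121]
}}

```text
clock: 1.77
eef_pos: [504.3, -317.1, 223.2]
tcp_rot: [0.705, 0.709, -0.0, -0.0]
force: [0.3, -0.8, 0.8]
gripper_width: 0.998
grip_force: 0.0
```

Run:
```python
from h import *
m=r.camera_model("wrist");im=r.get_image("wrist");cv2.imwrite("pics/w1.png",im[:,:,::-1])
print(proj(m,[518,-324,12]),proj(m,[518,-324,104]),r.get_obs()["q"])
```

```text
[260.45671194 160.20426298] [262.90903053 178.22804415] [-6.84104832e-01  4.16464405e-01  1.08458020e-01  1.26371067e+00
  1.52691058e-05  8.71837800e-01]
```

View pics/w1.png

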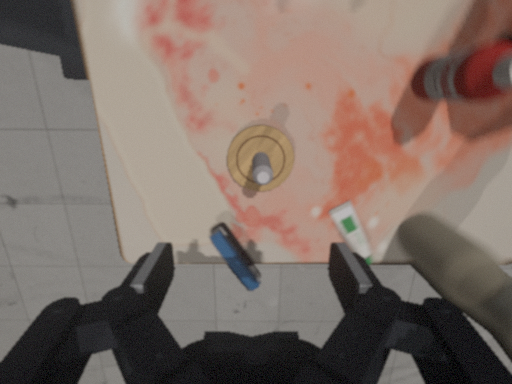

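The wrist view shows the foot ellipse centred near (260,158) and the post tip at about (263,177). Both match the projection of (518,-324).

Run:
```python
from h import *
m=r.camera_model("wrist");im=r.get_image("wrist")
h=cv2.cvtColor(im,cv2.COLOR_RGB2HSV);print(h[140,245],h[170,240],h[178,263],h[165,258],h[200,260],h[130,200])
s,c,ct=blob(im,(12,90,60),(25,255,255),(215,110,305,205))
hull=cv2.convexHull(ct);e=cv2.fitEllipse(hull);print(s,e,onz(m,e[0],12))
print([np.linalg.norm(onz(m,p[0],12)[:2]-onz(m,e[0],12)[:2]).round(1) for p in hull])
pts=np.array([onz(m,p[0],12)[:2] for p in hull]);A=np.c_[2*pts,np.ones(len(pts))];x=np.linalg.lstsq(A,(pts**2).sum(1),rcond=None)[0];print("circle",x[:2],np.sqrt(x[2]+x[0]**2+x[1]**2))
b=blob(im,(0,0,140),(179,60,255),(245,165,280,192))
print("tip",b[0],b[1],onz(m,b[1],104))
```

```text
[ 16 105 139] [ 15 102 157] [175   9 174] [ 11  19 108] [ 11  67 178] [  8  68 177]
[ 228  126   66   66 2767] ((259.9993896484375, 158.22776794433594), (64.75137329101562, 66.60125732421875), 47.00617218017578) [ 517.31713704 -320.93940963   12.        ]
[np.float64(47.2), np.float64(47.3), np.float64(47.4), np.float64(47.5), np.float64(47.7), np.float64(47.6), np.float64(48.3), np.float64(48.3), np.float64(48.1), np.float64(48.9), np.float64(48.8), np.float64(48.9), np.float64(49.4), np.float64(49.6), np.float64(49.7), np.float64(50.3), np.float64(50.2), np.float64(51.2), np.float64(51.0), np.float64(50.7), np.float64(50.9), np.float64(50.9), np.float64(50.3), np.float64(50.1), np.float64(49.9), np.float64(48.3), np.float64(47.1), np.float64(47.1), np.float64(47.1), np.float64(46.9), np.float64(47.4), np.float64(47.3), np.float64(46.8), np.float64(46.8), np.float64(46.8), np.float64(46.8), np.float64(46.9)]
circle [ 517.27383513 -322.91871359] 48.521747190073015
tip [257 167  16  17 188] [263.85638298 175.14361702] [ 519.03862138 -320.18782759  104.        ]
```

{"name": "drive_effector", "arguments": {
  "rows": [1, 36, 10, 0, 0, 0, 0, 1, 36, 10, 0, 0, 0, 0, 1, 36, 10, 0, 0, 0, 0, 1, 36, 10, 0, 0, 0, 0, 1, 36, 10, 0, 0, 0, 0, 1, 36, 10, 0, 0, 0, 0, 1, 36, 10, 0, 0, 0, 0, 1, 36, 10, 0, 0, 0, 0, 1, 36, 10, 0, 0, 0, 0, 1, 0, 0, 0, 0, 0, 0]
}}

```text
clock: 2.7
eef_pos: [595.3, 12.7, 223.4]
tcp_rot: [0.707, 0.707, 0.001, -0.001]
force: [0.9, -0.5, -0.2]
gripper_width: 1.002
grip_force: 0.0
```

Run:
```python
from h import *
m=r.camera_model("wrist");im=r.get_image("wrist");cv2.imwrite("pics/w2.png",im[:,:,::-1])
s,c,ct=blob(im,*GREEN);print(s,c,cv2.minAreaRect(ct),onz(m,c,39),onz(m,c,60),[proj(m,[608,38+d,68]).round(1) for d in(-32,32)])
```

```text
[254 135  20  23 144] [264.14583333 144.14583333] ((263.0279235839844, 146.10911560058594), (19.165456771850586, 21.58785629272461), 4.085616588592529) [612.9247493   34.18487983  39.        ] [611.93949693  37.70486958  60.        ] [array([260.9, 170.1]), array([261.6, 118.3])]
```

View pics/w2.png

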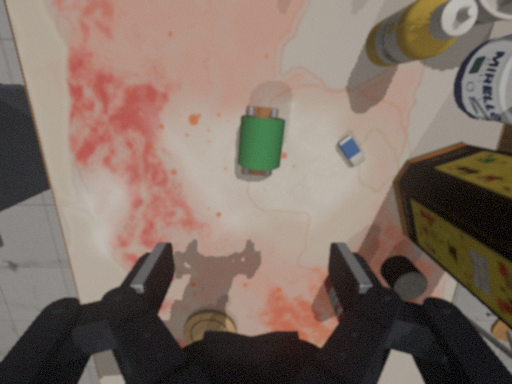

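The green roll spans columns 239 to 285 and rows 117 to 171, with its axis nearly along world y. I'll refine the mask.

Run:
```python
from h import *
m=r.camera_model("wrist");im=r.get_image("wrist")
s,c,ct=blob(im,(65,80,30),(95,255,255),(220,100,310,190));q=cv2.minAreaRect(ct);bp=cv2.boxPoints(q)
print(cv2.cvtColor(im,cv2.COLOR_RGB2HSV)[[120,145,165],[262,262,262]],s,c,q)
print([onz(m,p,39).round(1).tolist() for p in bp],onz(m,c,39),onz(m,c,60),onz(m,c,68))
print(r.get_obs()["q"].round(3) if hasattr(r.get_obs()["q"],'round') else r.get_obs()["q"])
```

```text
[[ 66 118 130]
 [ 66 117 129]
 [ 67 119 129]] [248 117  33  50 873] [263.63573883 142.83848797] ((263.8762512207031, 141.7376251220703), (29.751611709594727, 48.65732192993164), 5.710593223571777)
[[588.7, 3.3, 39.0], [595.3, 67.7, 39.0], [633.9, 64.0, 39.0], [629.5, -0.9, 39.0]] [611.6007765   32.99632928  39.        ] [610.66846538  36.44903098  60.        ] [610.31329923  37.76434592  68.        ]
[-0.109  0.414  0.105  1.262 -0.     1.463]
```

Run:
```python
from h import *
m=r.camera_model("wrist");im=r.get_image("wrist")
s,c,ct=blob(im,(50,80,20),(95,255,255),(220,100,310,190));q=cv2.minAreaRect(ct)
print(s,c,q)
# silhouette: rows give ends (top generator z~68), columns give sides (z~39)
h=cv2.cvtColor(im,cv2.COLOR_RGB2HSV);k=cv2.inRange(h,np.array((50,80,20)),np.array((95,255,255)))
for v in(124,134,144,154,164):
    u=np.where(k[v,220:310])[0]+220;a,b=onz(m,(u[0],v),42),onz(m,(u[-1]+1,v),42);print(v,u[0],u[-1],a.round(1),b.round(1),((a+b)/2).round(1))
for u in(255,262,270):
    v=np.where(k[100:190,u])[0]+100;print(u,v[0],v[-1],onz(m,(u,v[0]),67.5),onz(m,(u,v[-1]+1),67.5))
```

```text
[ 240  113   45   53 2041] [261.18275355 138.73150416] ((261.5323486328125, 139.57940673828125), (41.4928092956543, 51.693443298339844), 4.39870548248291)
124 242 283 [582.7  56.   42. ] [637.2  55.9  42. ] [610.  56.  42.]
134 242 282 [582.5  43.1  42. ] [636.4  43.1  42. ] [609.5  43.1  42. ]
144 241 280 [581.1  30.   42. ] [634.3  30.   42. ] [607.7  30.   42. ]
154 240 279 [579.5  16.5  42. ] [633.4  16.5  42. ] [606.5  16.5  42. ]
164 250 274 [593.    2.7  42. ] [627.    2.7  42. ] [610.    2.7  42. ]
255 114 165 [599.23557389  70.12770823  67.5       ] [599.47688511   6.35257125  67.5       ]
262 114 165 [607.58719268  70.1195828   67.5       ] [608.3615146    6.34846853  67.5       ]
270 115 165 [617.15556584  68.95625149  67.5       ] [618.51382763   6.34378042  67.5       ]
```

{"name": "drive_effector", "arguments": {
  "rows": [1, 0, 0, 0, 0, 0, 0.08, 1, 0, 0, 0, 0, -0.1163, 0, 1, 0, 0, 0, 0, -0.1163, 0, 1, 0, 0, 0, 0, -0.1163, 0, 1, 0, 0, 0, 0, -0.1163, 0, 1, 0, 0, 0, 0, -0.1163, 0, 1, 0, 0, 0, 0, -0.1163, 0, 1, 0, 0, 0, 0, 0, 0]
}}

```text
clock: 3.52
eef_pos: [593.1, 7.8, 219.5]
tcp_rot: [0.689, 0.637, -0.256, 0.232]
force: [0.5, 0.3, -1.1]
gripper_width: 0.997
grip_force: 0.0
```

Run:
```python
from h import *
z=R.from_quat(r.get_obs()["tcp_rot"]).as_matrix();print(z.round(3))
g=np.array([608.3,38.2,39])
print(tool(g),tool(g+19*z[:,2]),r.get_obs()["q"])
```

```text
[[ 0.056  0.997 -0.056]
 [ 0.759 -0.079 -0.646]
 [-0.649 -0.006 -0.761]]
[141.00372021  13.86799641 116.94512718] [141.00372021  13.86799641 135.94512718] [ 0.26426641  0.65337515  0.25782491  1.4599283  -0.65493954  2.00939458]
```

{"name": "drive_effector", "arguments": {
  "rows": [1, 35, 4, 0, 0, 0, 0, 1, 35, 4, 0, 0, 0, 0, 1, 35, 3, 0, 0, 0, 0, 1, 36, 3, 0, 0, 0, 0, 1, 0, 0, 20, 0, 0, 0, 1, 0, 0, 0, 0, 0, 0]
}}

```text
clock: 4.02
eef_pos: [614.8, 98.4, 114.0]
tcp_rot: [0.691, 0.637, -0.253, 0.23]
force: [-1.4, -1.1, -0.2]
gripper_width: 1.005
grip_force: 0.0
```

Run:
```python
from h import *
z=R.from_quat(r.get_obs()["tcp_rot"]).as_matrix();print(z.round(3))
g=np.array([608.3,38.2,39])
print(tool(g),tool(g+19*z[:,2]))
```

```text
[[ 0.06   0.997 -0.057]
 [ 0.763 -0.082 -0.641]
 [-0.643 -0.005 -0.766]]
[ 1.84878838 -1.1270492  96.33967649] [  1.84878838  -1.1270492  115.33967649]
```

{"name": "drive_effector", "arguments": {
  "rows": [1, 2, -1, 25, 0, 0, 0, 1, 0, 0, 25, 0, 0, 0, 1, 0, 0, 25, 0, 0, 0, 1, 0, 0, 20, 0, 0, 0, 1, 0, 0, 20, 0, 0, 0, 1, 0, 0, 0, 0, 0, 0, 1, 0, 0, 0, 0, 0, 0]
}}

```text
clock: 4.6
eef_pos: [609.3, 26.6, 29.8]
tcp_rot: [0.692, 0.636, -0.251, 0.231]
force: [0.0, 0.9, 0.7]
gripper_width: 0.997
grip_force: 0.0
```

{"name": "drive_effector", "arguments": {
  "rows": [0.4, 0, 0, 0, 0, 0, 0, 0.4, 0, 0, 0, 0, 0, 0, 0.4, 0, 0, 0, 0, 0, 0, 0.4, 0, 0, 0, 0, 0, 0, 0.4, 0, 0, 0, 0, 0, 0, 0.4, 0, 0, 0, 0, 0, 0],
  "squeeze": 40
}}

```text
clock: 5.1
eef_pos: [607.7, 29.8, 29.8]
tcp_rot: [0.69, 0.638, -0.252, 0.231]
force: [-11.6, 7.9, 14.6]
gripper_width: 0.484
grip_force: 35.2
```

{"name": "drive_effector", "arguments": {
  "rows": [0.4, 0, 0, 0, 0, 0, 0, 0.4, 0, 0, 0, 0, 0, 0, 0.4, 0, 0, 0, 0, 0, 0],
  "squeeze": 40
}}

```text
clock: 5.35
eef_pos: [607.7, 29.7, 29.8]
tcp_rot: [0.69, 0.638, -0.252, 0.231]
force: [-11.2, 8.9, 14.6]
gripper_width: 0.484
grip_force: 35.2
```

Run:
```python
from h import *
ims=[r.get_image(n) for n in("wrist","scene")]
ims[1]=cv2.resize(ims[1][150:290,140:330],(520,384));cv2.imwrite("pics/g1.png",cv2.resize(np.hstack(ims),(800,298))[:,:,::-1])
```

```text
(no output)
```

View pics/g1.png

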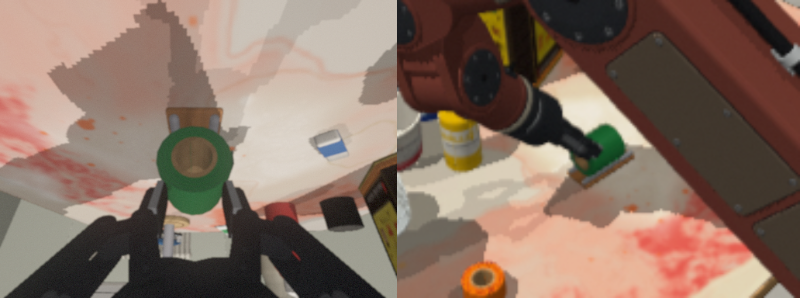

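The fingers straddle the roll and hold it. Now I'll lift.

{"name": "drive_effector", "arguments": {
  "rows": [0.4, -5, 0, -6, 0, 0, 0, 0.4, -10, 0, -11, 0, 0, 0, 0.4, -10, 0, -12, 0, 0, 0, 0.4, -10, 0, -11, 0, 0, 0, 0.4, -10, -10, -12, 0, 0, 0, 0.4, -10, -20, -11, 0, 0, 0, 0.4, -10, -20, -12, 0, 0, 0, 0.4, -10, -20, -12, 0, 0, 0, 0.4, 0, -20, 0, 0, 0, 0, 0.4, 0, 0, 0, 0, 0, 0]
}}

```text
clock: 6.28
eef_pos: [517.4, 35.0, 144.9]
tcp_rot: [0.69, 0.638, -0.251, 0.232]
force: [0.5, 0.8, -0.4]
gripper_width: 0.401
grip_force: 0.0
```

{"name": "drive_effector", "arguments": {
  "rows": [0.4, 0, 0, 0, 0, 0.12, 0, 0.4, 0, 0, 0, 0, 0.12, 0, 0.4, 0, 0, 0, 0, 0.12, 0, 0.4, 0, 0, 0, 0, 0.12, 0, 0.4, 0, 0, 0, 0, 0.12, 0, 0.4, 0, 0, 0, 0, 0.12, 0, 0.4, 0, 0, 0, 0, 0.12, 0, 0.4, 0, 0, 0, 0, 0.12, 0, 0.4, 0, 0, 0, 0, 0.12, 0, 0.4, 0, 0, 0, 0, 0.12, 0]
}}

```text
clock: 7.12
eef_pos: [521.3, 33.1, 145.1]
tcp_rot: [0.711, 0.657, 0.186, -0.168]
force: [0.5, 0.1, -0.7]
gripper_width: 0.403
grip_force: 0.0
```

{"name": "drive_effector", "arguments": {
  "rows": [0.4, 0, 0, 0, 0, 0.12, 0, 0.4, 0, 0, 0, 0, 0.12, 0, 0.4, 0, 0, 0, 0, 0.12, 0, 0.4, 0, 0, 0, 0, 0, 0, 0.4, 0, 0, 0, 0, 0, 0]
}}

```text
clock: 7.53
eef_pos: [519.3, 32.8, 141.2]
tcp_rot: [0.669, 0.615, 0.306, -0.285]
force: [-0.7, 0.7, 0.5]
gripper_width: 0.401
grip_force: 0.0
```

Run:
```python
from h import *
o=r.get_obs();z=R.from_quat(o["tcp_rot"]).as_matrix();print(z.round(3),o["q"])
ims=[r.get_image(n) for n in("wrist","scene")]
ims[1]=cv2.resize(ims[1][150:290,140:330],(520,384));cv2.imwrite("pics/g2.png",cv2.resize(np.hstack(ims),(800,298))[:,:,::-1])
```

```text
[[ 0.057  0.997  0.06 ]
 [ 0.648 -0.082  0.757]
 [ 0.759 -0.004 -0.651]] [-0.58304343  0.61565411 -0.18031366  1.28828287  0.7271505   0.87299608]
```

View pics/g2.png

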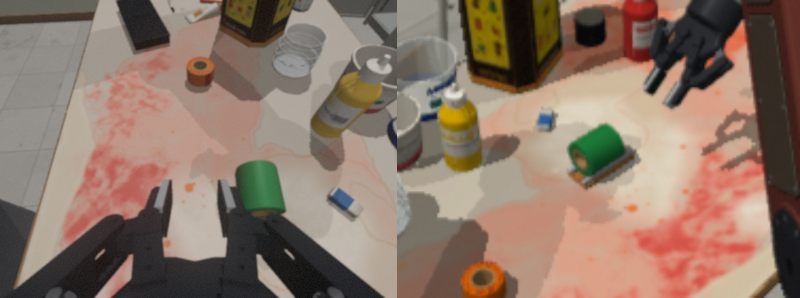

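The grasp slipped off because the pads were only on the upper part of the roll. The roll is still in the cradle. I'll go back, re-measure and grip deeper.

{"name": "drive_effector", "arguments": {
  "rows": [1, 0, 0, -15, 0, -0.12, 0, 1, 0, 0, -15, 0, -0.12, 0, 1, 0, 0, 0, 0, -0.12, 0, 1, 0, 0, 0, 0, -0.12, 0, 1, 0, 0, 0, 0, -0.12, 0, 1, 0, 0, 0, 0, -0.12, 0, 1, 0, 0, 0, 0, -0.12, 0, 1, 0, 20, 0, 0, -0.02, 0, 1, 0, 30, 0, 0, 0, 0, 1, 0, 0, 0, 0, 0, 0]
}}

```text
clock: 8.47
eef_pos: [572.8, 10.7, 167.4]
tcp_rot: [0.734, 0.68, 0.004, 0.004]
force: [-1.8, -0.8, -0.5]
gripper_width: 1.001
grip_force: 0.0
```

Run:
```python
from h import *
o=r.get_obs();print(R.from_quat(o["tcp_rot"]).as_matrix().round(3))
m=r.camera_model("wrist");im=r.get_image("wrist")
h=cv2.cvtColor(im,cv2.COLOR_RGB2HSV);k=cv2.inRange(h,np.array((50,80,20)),np.array((95,255,255)))
s,c,ct=blob(im,(50,80,20),(95,255,255));q=cv2.minAreaRect(ct);print(s,c,q)
x,y,w,hh,_=s
for v in np.linspace(y+6,y+hh-8,5).astype(int):
    u=np.where(k[v,x:x+w])[0]+x;a,b=onz(m,(u[0],v),42),onz(m,(u[-1]+1,v),42);print(v,u[0],u[-1],((a+b)/2).round(1),(b-a)[0].round(1))
for u in np.linspace(x+12,x+w-12,3).astype(int):
    v=np.where(k[y:y+hh,u])[0]+y;print(u,v[0],v[-1],onz(m,(u,v[0]),67.5).round(1),onz(m,(u,v[-1]+1),67.5).round(1))
```

```text
[[ 0.076  0.997  0.01 ]
 [ 0.997 -0.076 -0.   ]
 [ 0.001  0.01  -1.   ]]
[ 255  115   50   63 2842] [278.9468684  145.47079521] ((279.06488037109375, 146.27536010742188), (49.12893295288086, 61.62538528442383), 1.3639274835586548)
121 256 304 [610.7  64.5  42. ] 53.6
133 256 303 [609.6  51.5  42. ] 53.2
145 255 302 [608.   38.3  42. ] 54.0
157 255 302 [607.4  24.5  42. ] 54.8
170 256 301 [606.7   9.2  42. ] 53.3
267 116 176 [594.7  72.8  67.5] [591.1   9.5  67.5]
280 117 177 [607.6  70.8  67.5] [605.    7.3  67.5]
293 117 175 [620.6  69.8  67.5] [619.    8.4  67.5]
```

{"name": "drive_effector", "arguments": {
  "rows": [1, 20, 4, 0, 0, -0.12, 0, 1, 20, 4, 0, 0, -0.12, 0, 1, 20, 4, 0, 0, -0.12, 0, 1, 20, 4, 0, 0, -0.12, 0, 1, 0, 0, 0, 0, -0.12, 0, 1, 0, 0, 0, 0, -0.02, 0, 1, 0, 0, 0, 0, 0, 0, 1, 0, 0, 0, 0, 0, 0]
}}

```text
clock: 9.18
eef_pos: [589.9, 85.6, 151.3]
tcp_rot: [0.7, 0.646, -0.222, 0.206]
force: [-0.6, -0.2, 0.2]
gripper_width: 1.001
grip_force: 0.0
```

Run:
```python
from h import *
z=R.from_quat(r.get_obs()["tcp_rot"]).as_matrix();print(z.round(3))
g=np.array([608.5,39.7,39])
print(tool(g+28*z[:,2]))
```

```text
[[ 0.066  0.997 -0.044]
 [ 0.814 -0.079 -0.575]
 [-0.577  0.002 -0.817]]
[ 28.69257722  21.95717417 145.33146865]
```

{"name": "drive_effector", "arguments": {
  "rows": [1, 15, 11, 10, 0, 0, 0, 1, 14, 11, 15, 0, 0, 0, 1, 0, 0, 25, 0, 0, 0, 1, 0, 0, 25, 0, 0, 0, 1, 0, 0, 25, 0, 0, 0, 1, 0, 0, 20, 0, 0, 0, 1, 0, 0, 15, 0, 0, 0, 1, 0, 0, 10, 0, 0, 0, 1, 0, 0, 0, 0, 0, 0, 1, 0, 0, 0, 0, 0, 0]
}}

```text
clock: 10.02
eef_pos: [607.4, 21.7, 17.2]
tcp_rot: [0.702, 0.645, -0.222, 0.206]
force: [-0.3, 0.5, 0.2]
gripper_width: 0.997
grip_force: 0.0
```

Run:
```python
from h import *
z=R.from_quat(r.get_obs()["tcp_rot"]).as_matrix()
g=np.array([608.5,39.7,39]);print(tool(g+28*z[:,2]))
```

```text
[ 2.14056697 -0.36498992 -0.25795634]
```

{"name": "drive_effector", "arguments": {
  "rows": [0, 0, 0, 0, 0, 0, 0, 0, 0, 0, 0, 0, 0, 0, 0, 0, 0, 0, 0, 0, 0, 0, 0, 0, 0, 0, 0, 0, 0, 0, 0, 0, 0, 0, 0, 0, 0, 0, 0, 0, 0, 0, 0, 0, 0, 0, 0, 0, 0],
  "squeeze": 50
}}

```text
clock: 10.6
eef_pos: [607.4, 23.9, 16.8]
tcp_rot: [0.7, 0.646, -0.223, 0.207]
force: [-4.0, 3.9, 12.7]
gripper_width: 0.618
grip_force: 50.0
```

{"name": "drive_effector", "arguments": {
  "rows": [0, -4, 0, -5, 0, 0, 0, 0, -5, 0, -8, 0, 0, 0, 0, -6, 0, -8, 0, 0, 0, 0, -6, 0, -8, 0, 0, 0, 0, -6, 0, -8, 0, 0, 0, 0, 0, 0, 0, 0, 0, 0]
}}

```text
clock: 11.1
eef_pos: [608.2, 22.7, 63.5]
tcp_rot: [0.7, 0.646, -0.222, 0.207]
force: [1.0, 0.7, -1.1]
gripper_width: 0.613
grip_force: 52.4
```

Held. I'll lift further, move toward the robot and rotate.

{"name": "drive_effector", "arguments": {
  "rows": [0, -9, -10, -12, 0, 0, 0, 0, -9, -20, -12, 0, 0, 0, 0, -9, -20, -12, 0, 0, 0, 0, -9, -20, -12, 0, 0, 0, 0, -9, -15, -12, 0, 0, 0, 0, 0, 0, 0, 0, 0.1, 0, 0, 0, 0, 0, 0, 0.12, 0, 0, 0, 0, 0, 0, 0.12, 0, 0, 0, 0, 0, 0, 0.12, 0, 0, 0, 0, 0, 0, 0.12, 0]
}}

```text
clock: 11.93
eef_pos: [522.9, 27.8, 137.4]
tcp_rot: [0.734, 0.679, -0.01, 0.013]
force: [1.1, -0.9, -2.7]
gripper_width: 0.615
grip_force: 52.6
```

{"name": "drive_effector", "arguments": {
  "rows": [0, 0, 0, 0, 0, 0.12, 0, 0, 0, 0, 0, 0, 0.12, 0, 0, 0, 0, 0, 0, 0.12, 0, 0, 0, 0, 0, 0, 0.12, 0, 0, 0, 0, 0, 0, 0.12, 0, 0, 0, 0, 0, 0, 0.12, 0, 0, 0, 0, 0, 0, 0.12, 0, 0, 0, 0, 0, 0, 0.12, 0, 0, 0, 0, 0, 0, 0.03, 0, 0, 0, 0, 0, 0, 0, 0]
}}

```text
clock: 12.77
eef_pos: [521.2, 26.0, 133.3]
tcp_rot: [0.654, 0.601, 0.337, -0.313]
force: [-0.2, -0.3, -2.1]
gripper_width: 0.614
grip_force: 53.3
```

Run:
```python
from h import *
o=r.get_obs();M=R.from_quat(o["tcp_rot"]).as_matrix();print(M.round(3))
n=np.array([608.2,22.7,63.5])
M0=R.from_quat([.7,.646,-.222,.207]);a=M@M0.inv().apply([.075,.997,0]);print("axis now",a)
ims=[r.get_image(n) for n in("wrist","scene")]
ims[1]=cv2.resize(ims[1][130:270,180:370],(520,384));cv2.imwrite("pics/g3.png",cv2.resize(np.hstack(ims),(800,298))[:,:,::-1])
```

```text
[[ 0.052  0.997  0.065]
 [ 0.575 -0.083  0.814]
 [ 0.817 -0.005 -0.577]]
axis now [ 4.02938860e-04 -1.69670075e-03  9.99815462e-01]
```

View pics/g3.png

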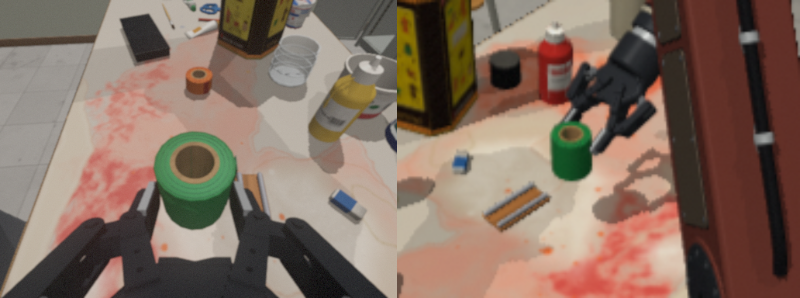

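The roll hangs upright in the grip. The cradle, at scene-crop (515,205), is empty and the table below the roll is bare. I'll lower it.

{"name": "drive_effector", "arguments": {
  "rows": [0, -16, 0, 11, 0, 0, 0, 0, -16, 0, 12, 0, 0, 0, 0, -16, 0, 11, 0, 0, 0, 0, -16, 0, 12, 0, 0, 0, 0, -12, 0, 8, 0, 0, 0, 0, -8, 0, 6, 0, 0, 0, 0, -4, 0, 3, 0, 0, 0, 0, 0, 0, 0, 0, 0, 0, 0, 0, 0, 0, 0, 0, 0]
}}

```text
clock: 13.62
eef_pos: [522.3, 27.7, 28.2]
tcp_rot: [0.653, 0.603, 0.337, -0.311]
force: [-0.1, -0.5, -1.2]
gripper_width: 0.615
grip_force: 53.3
```

Run:
```python
from h import *
o=r.get_obs();M=R.from_quat(o["tcp_rot"]).as_matrix();print(M.round(3))
rel=R.from_quat([.7,.646,-.223,.207]).inv().apply([1.1,15.8,22.2]);print(rel,o["eef_pos"]+M@rel,o["force"])
```

```text
[[ 0.046  0.997  0.065]
 [ 0.578 -0.08   0.812]
 [ 0.814  0.001 -0.58 ]]
[  0.03512372  -0.12334527 -27.27037866] [520.40442449   5.58249828  44.0745509 ] [-0.14054053 -0.48262583 -1.22943691]
```

Estimated bottom is 12 mm above the table.

{"name": "drive_effector", "arguments": {
  "rows": [0, -4, 0, 3, 0, 0, 0, 0, -2.5, 0, 1.8, 0, 0, 0, 0, -1.6, 0, 1.2, 0, 0, 0, 0, 0, 0, 0, 0, 0, 0]
}}

```text
clock: 13.95
eef_pos: [521.9, 27.9, 17.2]
tcp_rot: [0.653, 0.603, 0.337, -0.311]
force: [-1.4, -0.4, -1.8]
gripper_width: 0.614
grip_force: 53.3
```

{"name": "drive_effector", "arguments": {
  "rows": [0, -0.8, 0, 0.6, 0, 0, 0, 0, 0, 0, 0, 0, 0, 0]
}}

```text
clock: 14.12
eef_pos: [522.0, 27.9, 16.5]
tcp_rot: [0.653, 0.603, 0.337, -0.311]
force: [-0.9, 0.0, -1.8]
gripper_width: 0.61
grip_force: 53.3
```

{"name": "drive_effector", "arguments": {
  "rows": [0, -0.8, 0, 0.6, 0, 0, 0, 0, 0, 0, 0, 0, 0, 0, 0, 0, 0, 0, 0, 0, 0]
}}

```text
clock: 14.37
eef_pos: [522.1, 27.9, 16.0]
tcp_rot: [0.653, 0.603, 0.337, -0.311]
force: [-2.0, -2.6, 4.9]
gripper_width: 0.614
grip_force: 54.0
```

{"name": "drive_effector", "arguments": {
  "rows": [0, -0.8, 0, 0.6, 0, 0, 0, 0, 0, 0, 0, 0, 0, 0, 0, 0, 0, 0, 0, 0, 0]
}}

```text
clock: 14.62
eef_pos: [522.2, 27.9, 15.8]
tcp_rot: [0.653, 0.602, 0.337, -0.311]
force: [-5.1, -5.7, 13.6]
gripper_width: 0.611
grip_force: 54.9
```

{"name": "drive_effector", "arguments": {
  "rows": [0.7, 0, 0, 0, 0, 0, 0, 0.7, 0, 0, 0, 0, 0, 0, 0.9, 0, 0, 0, 0, 0, 0, 1, 0, 0, 0, 0, 0, 0, 1, 0, 0, 0, 0, 0, 0, 1, 0, 0, 0, 0, 0, 0, 1, 0, 0, 0, 0, 0, 0]
}}

```text
clock: 15.2
eef_pos: [522.0, 28.1, 14.4]
tcp_rot: [0.653, 0.603, 0.337, -0.311]
force: [-0.0, -0.0, 0.5]
gripper_width: 1.001
grip_force: 0.0
```

{"name": "drive_effector", "arguments": {
  "rows": [1, 0, 0, -15, 0, 0, 0, 1, 0, 0, -25, 0, 0, 0, 1, 0, 0, -30, 0, 0, 0, 1, 0, 0, -30, 0, 0, 0, 1, 0, 0, -30, 0, 0, 0, 1, 0, 0, 0, 0, 0, 0]
}}

```text
clock: 15.7
eef_pos: [514.8, -82.3, 92.0]
tcp_rot: [0.654, 0.603, 0.337, -0.308]
force: [1.2, -0.4, 0.5]
gripper_width: 0.998
grip_force: 0.0
```

Run:
```python
from h import *
ms={n:r.camera_model(n) for n in("wrist","top","scene")};im={n:r.get_image(n) for n in ms}
g=np.array([520.4,5.6,32])
for n in ms:
    s,c,ct=blob(im[n],(50,80,20),(95,255,255));print(n,s,c.round(1),proj(ms[n],g),onz(ms[n],c,40))
cv2.imwrite("pics/g4.png",im["wrist"][:,:,::-1])
```

```text
wrist [ 222  136   55   74 2316] [249.4 174.9] [248.88828243 173.09520739] [520.26419719  -3.21867611  40.        ]
top [216 212  17  17 115] [224.2 220.2] [223.87988027 220.42879583] [521.2254555    4.02586067  40.        ]
scene [253 216  18  27 349] [261.4 230.3] [261.24180675 228.83619698] [510.10212482  16.18342806  40.        ]
```

View pics/g4.png

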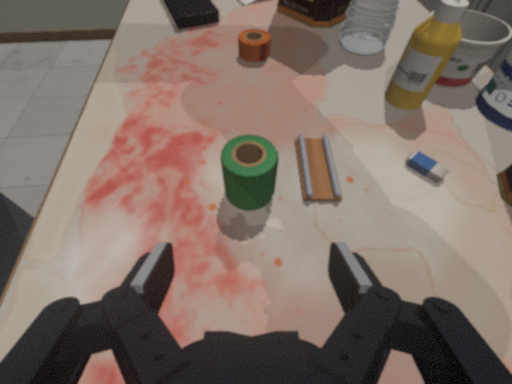

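The roll stands free on the table near (249,170), close to the predicted (520,5). Next I'll turn the tool vertical above it.

{"name": "drive_effector", "arguments": {
  "rows": [1, 24, 0, -17, 0, -0.12, 0, 1, 24, 0, -17, 0, -0.12, 0, 1, 20, 0, 0, 0, -0.12, 0, 1, 20, 0, 0, 0, -0.12, 0, 1, 20, 0, 0, 0, -0.12, 0, 1, 0, 0, 0, 0, -0.12, 0, 1, 0, 0, 0, 0, -0.12, 0, 1, 0, 0, 0, 0, -0.11, 0, 1, 0, 0, 0, 0, 0, 0]
}}

```text
clock: 16.6
eef_pos: [517.2, -20.1, 181.9]
tcp_rot: [0.732, 0.681, -0.0, 0.001]
force: [0.2, 0.1, -0.3]
gripper_width: 0.999
grip_force: 0.0
```

Run:
```python
from h import *
o=r.get_obs();M=R.from_quat(o["tcp_rot"]);print(M.as_matrix().round(3))
D=R.from_matrix(np.array([[0,1,0],[1,0,0],[0,0,-1.]]));print("rotvec to go",(M.inv()*D).as_rotvec())
m=r.camera_model("wrist");im=r.get_image("wrist")
s,c,ct=blob(im,(50,80,20),(95,255,255));print(s,c,onz(m,c,64),proj(m,[520.5,5,64]))
cv2.imwrite("pics/w5.png",im[:,:,::-1])
```

```text
[[ 0.073  0.997  0.001]
 [ 0.997 -0.073 -0.002]
 [-0.002  0.001 -1.   ]]
rotvec to go [ 0.00099727  0.00179388 -0.07302064]
[ 228  121   49   53 1195] [251.49623431 146.09456067] [520.17670905   9.87960966  64.        ] [252.10735227 150.46192579]
```

Run:
```python
from h import *
m=r.camera_model("wrist");im=r.get_image("wrist")
s,c,ct=blob(im,(50,80,20),(95,255,255));x,y,w,h=s[:4]
print(onz(m,(x+w/2,y+h),64),onz(m,(x+w/2,y),64),onz(m,(x+w/2,y),0),onz(m,(x,c[1]),55),onz(m,(x+w,c[1]),55))
hv=cv2.cvtColor(im,cv2.COLOR_RGB2HSV);k=cv2.inRange(hv,np.array((0,0,0)),np.array((45,255,255)))
z=np.zeros_like(k);z[y+8:y+h-8,x+8:x+w-8]=k[y+8:y+h-8,x+8:x+w-8]
n,l,st,ce=cv2.connectedComponentsWithStats(z);i=1+np.argmax(st[1:,4]);print(st[i],ce[i])
b=st[i];print([onz(m,p,64).round(1).tolist() for p in((b[0],b[1]+b[3]/2),(b[0]+b[2],b[1]+b[3]/2),(b[0]+b[2]/2,b[1]),(b[0]+b[2]/2,b[1]+b[3]))])
```

```text
[519.17336145 -23.08698806  64.        ] [523.40869377  36.52001274  64.        ] [523.34159036  31.14562251   0.        ] [493.20666916   9.885924    55.        ] [549.60815387   5.76056909  55.        ]
[236 135  33  32 808] [251.89356436 150.1720297 ]
[[502.4, 5.7, 64.0], [538.7, 3.1, 64.0], [521.8, 21.8, 64.0], [519.3, -13.7, 64.0]]
```

{"name": "drive_effector", "arguments": {
  "rows": [1, 13, 1, 20, 0, 0, 0, 1, 13, 1, 20, 0, 0, 0, 1, 0, 0, 25, 0, 0, 0, 1, 0, 0, 25, 0, 0, 0, 1, 0, 0, 25, 0, 0, 0, 1, 0, 0, 20, 0, 0, 0, 1, 0, 0, 14, 0, 0, 0, 1, 0, 0, 5, 0, 0, 0, 1, 0, 0, 0, 0, 0, 0, 1, 0, 0, 0, 0, 0, 0]
}}

```text
clock: 17.53
eef_pos: [521.7, 1.2, 27.7]
tcp_rot: [0.735, 0.678, 0.001, -0.002]
force: [-0.3, -0.3, -0.4]
gripper_width: 0.998
grip_force: 0.0
```

```bash
python3 -c "
from h import *
print(tool([520.8,5,28]))"
```

```text
[ 3.75425747 -1.23609799 -0.28351756]
```

{"name": "drive_effector", "arguments": {
  "rows": [1, 4, -1, 0, 0, 0, 0, 1, 0, 0, 0, 0, 0, 0, 0, 0, 0, 0, 0, 0, 0, 0, 0, 0, 0, 0, 0, 0, 0, 0, 0, 0, 0, 0, 0, 0, 0, 0, 0, 0, 0, 0, 0, 0, 0, 0, 0, 0, 0, 0, 0, 0, 0, 0, 0, 0, 0, 0, 0, 0, 0, 0, 0],
  "squeeze": 50
}}

```text
clock: 18.28
eef_pos: [521.2, 5.7, 27.7]
tcp_rot: [0.735, 0.678, 0.001, -0.001]
force: [-0.9, -0.1, -0.5]
gripper_width: 0.008
grip_force: 0.0
```

```bash
python3 -c "
from h import *
print(R.from_quat(r.get_obs()['tcp_rot']).as_matrix().round(3))"
```

```text
[[ 0.08   0.997  0.   ]
 [ 0.997 -0.08   0.003]
 [ 0.003 -0.    -1.   ]]
```

Run:
```python
from h import *
ms={n:r.camera_model(n) for n in("wrist","top","scene")};im={n:r.get_image(n) for n in ms}
for n in ms:
    b=blob(im[n],(50,80,20),(95,255,255))
    if b: print(n,b[0],b[1].round(1),proj(ms[n],[520.5,5,32]),onz(ms[n],b[1],40))
w=cv2.resize(im["wrist"],(400,300));s=cv2.resize(im["scene"][160:280,190:350],(400,300))
cv2.imwrite("pics/g6.png",np.hstack([w,s])[:,:,::-1])
```

```text
wrist [ 203  172   94   98 4386] [249.9 213.8] [249.65692459 219.86835459] [521.38563333  13.23668159  40.        ]
top [349 173   6   6  25] [351.7 175.1] [224.06101713 220.39316385] [ 658.62280422 -423.10515552   40.        ]
scene [253 217  18  26 332] [261.5 230.9] [261.34531573 228.72175491] [508.25531138  18.12652007  40.        ]
```

View pics/g6.png

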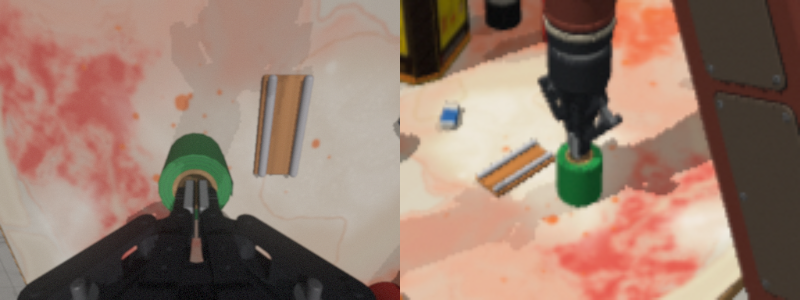

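The picture shows the shut fingers inside the bore at composite (197,185), with the roll still upright and unmoved. So the pads passed over its top, which means the true tips may sit farther back than the TCP. I'll check that by projection.

Run:
```python
from h import *
m=r.camera_model("wrist");o=r.get_obs();M=R.from_quat(o["tcp_rot"])
for b in(0,10,20,30,40,60):print(b,proj(m,o["eef_pos"]+M.apply([0,0,-b])).round(1))
im=cv2.imread("pics/g6.png")[:300,:400]
print(cv2.cvtColor(im,cv2.COLOR_BGR2HSV)[160:250:4,[190,197,204]].reshape(-1,9).tolist())
```

```text
0 [250.6 216.4]
10 [250.5 222.5]
20 [250.5 229.2]
30 [250.4 236.7]
40 [250.3 245.1]
60 [250.2 265.3]
[[67, 126, 111, 66, 130, 112, 68, 130, 116], [66, 128, 112, 67, 121, 114, 65, 125, 118], [63, 115, 115, 62, 110, 114, 67, 133, 115], [16, 105, 133, 16, 108, 142, 17, 105, 138], [17, 106, 82, 18, 102, 65, 16, 106, 108], [16, 36, 92, 16, 101, 71, 25, 19, 81], [90, 3, 98, 24, 69, 52, 0, 0, 97], [120, 3, 96, 23, 72, 46, 60, 5, 101], [90, 3, 99, 21, 74, 48, 90, 3, 98], [90, 3, 97, 19, 73, 49, 45, 5, 98], [60, 5, 99, 22, 112, 41, 0, 3, 97], [0, 0, 96, 14, 82, 53, 105, 5, 99], [120, 2, 138, 23, 79, 68, 60, 2, 106], [0, 0, 75, 66, 85, 63, 10, 20, 38], [165, 16, 31, 65, 86, 65, 165, 17, 30], [15, 35, 29, 17, 45, 80, 165, 16, 31], [120, 18, 29, 11, 55, 92, 75, 18, 29], [0, 43, 30, 13, 53, 91, 0, 0, 31], [165, 17, 30, 9, 56, 95, 0, 0, 27], [110, 20, 38, 7, 60, 94, 160, 73, 21], [6, 35, 36, 6, 93, 126, 30, 11, 23], [0, 67, 46, 6, 108, 128, 110, 31, 25], [3, 75, 41, 8, 80, 124, 162, 64, 20]]
```

{"name": "drive_effector", "arguments": {
  "rows": [0, 0, 0, -5, 0, 0, 0, 0, 0, 0, -10, 0, 0, 0, 0, 0, 0, -15, 0, 0, 0, 0, 0, 0, -20, 0, 0, 0, 0, 0, 0, -20, 0, 0, 0, 0, 0, 0, -20, 0, 0, 0, 0, 0, 0, -20, 0, 0, 0, 0, 0, 0, 0, 0, 0, 0]
}}

```text
clock: 19.1
eef_pos: [523.7, 5.1, 142.4]
tcp_rot: [0.735, 0.678, 0.003, 0.001]
force: [1.4, -1.0, 0.6]
gripper_width: 0.003
grip_force: 0.0
```

Run:
```python
from h import *
m=r.camera_model("wrist");o=r.get_obs();M=R.from_quat(o["tcp_rot"])
for b in(0,10,20,30,40):print(b,proj(m,o["eef_pos"]+M.apply([0,0,-b])).round(1))
im=r.get_image("wrist");cv2.imwrite("pics/w7.png",im[:,:,::-1])
h=cv2.cvtColor(im,cv2.COLOR_RGB2HSV)
for v in range(196,270,4):print(v,[tuple(int(x) for x in h[v,u]) for u in(230,238,244,250,256,262,270)])
s,c,ct=blob(im,(50,80,20),(95,255,255));print(s,c)
```

```text
0 [250.6 216.4]
10 [250.5 222.5]
20 [250.5 229.2]
30 [250.4 236.7]
40 [250.3 245.1]
196 [(64, 112, 123), (18, 97, 150), (16, 100, 133), (17, 105, 131), (20, 95, 150), (66, 114, 119), (56, 59, 130)]
200 [(64, 113, 124), (63, 112, 121), (46, 96, 127), (48, 92, 125), (65, 116, 123), (65, 116, 119), (17, 29, 178)]
204 [(38, 55, 111), (65, 107, 121), (65, 116, 125), (66, 122, 119), (66, 110, 123), (56, 64, 132), (14, 29, 182)]
208 [(10, 64, 127), (36, 55, 115), (61, 89, 120), (61, 82, 121), (32, 32, 128), (16, 26, 183), (16, 29, 183)]
212 [(9, 65, 145), (8, 54, 128), (12, 54, 128), (12, 41, 136), (12, 31, 183), (12, 28, 183), (15, 28, 184)]
216 [(8, 65, 177), (11, 53, 164), (10, 45, 169), (10, 38, 182), (12, 35, 184), (15, 31, 183), (14, 28, 182)]
220 [(7, 76, 178), (10, 50, 182), (11, 47, 179), (11, 44, 180), (12, 35, 181), (13, 35, 182), (16, 29, 183)]
224 [(6, 99, 181), (9, 52, 181), (9, 50, 179), (10, 44, 178), (11, 50, 180), (12, 36, 184), (14, 2
[... 480 characters left out ...]
 52), (20, 8, 95), (170, 8, 97), (10, 45, 51)]
248 [(173, 36, 56), (0, 3, 74), (0, 8, 94), (18, 52, 49), (0, 5, 96), (0, 3, 95), (169, 41, 50)]
252 [(6, 73, 49), (18, 15, 86), (15, 5, 95), (19, 81, 44), (30, 3, 93), (10, 8, 98), (0, 24, 53)]
256 [(3, 57, 49), (165, 6, 84), (135, 6, 92), (178, 81, 44), (15, 6, 92), (30, 3, 94), (13, 43, 42)]
260 [(16, 62, 45), (150, 6, 89), (0, 8, 95), (15, 65, 39), (0, 8, 96), (75, 5, 94), (17, 42, 43)]
264 [(2, 92, 39), (170, 8, 97), (150, 2, 103), (0, 34, 45), (158, 10, 100), (0, 6, 92), (13, 48, 37)]
268 [(0, 44, 41), (173, 49, 42), (165, 5, 109), (90, 5, 47), (60, 2, 128), (170, 36, 43), (8, 51, 40)]
[ 220  146   55   63 1643] [247.11077298 175.62811929]
```

Run:
```python
from h import *
m=r.camera_model("wrist");o=r.get_obs();M=R.from_quat(o["tcp_rot"])
for b in(15,20,25,30,35,40):print(b,[proj(m,o["eef_pos"]+M.apply([x,0,-b])).round(1)[1] for x in(-11,-4,0,4,11)])
```

```text
15 [np.float64(240.2), np.float64(231.1), np.float64(225.8), np.float64(220.4), np.float64(210.7)]
20 [np.float64(244.0), np.float64(234.7), np.float64(229.2), np.float64(223.7), np.float64(213.9)]
25 [np.float64(247.9), np.float64(238.4), np.float64(232.9), np.float64(227.2), np.float64(217.1)]
30 [np.float64(252.1), np.float64(242.4), np.float64(236.7), np.float64(231.0), np.float64(220.6)]
35 [np.float64(256.6), np.float64(246.6), np.float64(240.8), np.float64(234.9), np.float64(224.3)]
40 [np.float64(261.2), np.float64(251.1), np.float64(245.1), np.float64(239.1), np.float64(228.2)]
```

{"name": "drive_effector", "arguments": {
  "rows": [1, 0, 0, 0, 0, 0, 0, 1, 0, 0, 0, 0, 0, 0, 1, 0, 0, 0, 0, 0, 0, 1, 0, 0, 0, 0, 0, 0, 1, 0, 0, 0, 0, 0, 0, 1, 0, 0, 0, 0, 0, 0, 1, 0, 0, 0, 0, 0, 0]
}}

```text
clock: 19.73
eef_pos: [521.0, 5.4, 137.5]
tcp_rot: [0.735, 0.678, 0.001, -0.001]
force: [0.4, -0.1, 0.8]
gripper_width: 0.979
grip_force: 0.0
```

Run:
```python
from h import *
m=r.camera_model("wrist");o=r.get_obs();M=R.from_quat(o["tcp_rot"])
im=r.get_image("wrist");g=cv2.cvtColor(im,cv2.COLOR_RGB2HSV)
for b in(20,30,40,50):print(b,[proj(m,o["eef_pos"]+M.apply([x,-42.5,-b])).round(1).tolist() for x in(0,11)])
for v in range(230,276,3):print(v,[int(x) for x in g[v,120:190:5,2]],[int(x) for x in g[v,310:380:5,2]])
```

```text
20 [[185.7, 229.1], [184.3, 213.8]]
30 [[182.0, 236.6], [180.5, 220.6]]
40 [[177.9, 245.0], [176.2, 228.2]]
50 [[173.2, 254.5], [171.3, 236.8]]
230 [178, 179, 176, 177, 179, 181, 180, 177, 177, 176, 170, 169, 172, 172] [174, 175, 171, 173, 171, 171, 172, 172, 171, 173, 173, 173, 173, 174]
233 [179, 176, 176, 177, 179, 180, 178, 178, 176, 177, 171, 170, 173, 174]
[... 1268 characters left out ...]
2, 169, 105, 44, 43, 59, 94, 91, 53, 98, 166, 169, 167]
263 [176, 175, 177, 178, 93, 56, 89, 90, 56, 45, 43, 46, 114, 121] [172, 170, 172, 91, 43, 41, 43, 82, 88, 71, 52, 159, 169, 167]
266 [172, 177, 177, 164, 47, 70, 94, 86, 49, 41, 45, 38, 116, 123] [170, 169, 169, 86, 53, 43, 37, 75, 95, 82, 47, 126, 167, 166]
269 [175, 179, 179, 122, 50, 85, 94, 72, 41, 41, 43, 42, 113, 120] [170, 169, 168, 87, 42, 42, 43, 57, 92, 93, 57, 67, 164, 168]
272 [172, 178, 172, 68, 57, 90, 94, 51, 38, 43, 39, 45, 115, 118] [167, 168, 169, 96, 44, 48, 38, 42, 86, 94, 71, 44, 140, 167]
275 [171, 177, 145, 46, 73, 92, 88, 40, 38, 38, 39, 50, 119, 119] [172, 172, 172, 115, 44, 44, 37, 43, 74, 94, 85, 42, 95, 163]
```

The wrist image shows the real fingertips sitting about 30 to 40 mm behind the reported TCP, and both the slip and the missed grasp fit that. I'll offset for it and check the roll position again.

Run:
```python
from h import *
m=r.camera_model("wrist");im=r.get_image("wrist")
s,c,ct=blob(im,(50,80,20),(95,255,255));x,y,w,h=s[:4]
hv=cv2.cvtColor(im,cv2.COLOR_RGB2HSV);k=cv2.inRange(hv,np.array((0,0,0)),np.array((45,255,255)))
z=np.zeros_like(k);z[y+8:y+h-6,x+7:x+w-7]=k[y+8:y+h-6,x+7:x+w-7]
n,l,st,ce=cv2.connectedComponentsWithStats(z);i=1+np.argmax(st[1:,4]);p=onz(m,ce[i],64);print(s,st[i],ce[i],p,proj(m,[520.8,5,64]))
print(onz(m,(x+w/2,y+h),64),tool([p[0],p[1],0]))
```

```text
[ 223  148   56   63 1713] [232 168  36  35 973] [249.83453237 184.96300103] [520.14145987   5.51099641  64.        ] [250.54518027 185.40587628]
[519.06488925 -22.25574801  64.        ] [ -0.37451547  -0.9495345  137.64115055]
```

{"name": "drive_effector", "arguments": {
  "rows": [1, 0, -1, 20, 0, 0, 0, 1, 0, 0, 30, 0, 0, 0, 1, 0, 0, 25, 0, 0, 0, 1, 0, 0, 20, 0, 0, 0, 1, 0, 0, 20, 0, 0, 0, 1, 0, 0, 14, 0, 0, 0, 1, 0, 0, 8, 0, 0, 0, 1, 0, 0, 0, 0, 0, 0]
}}

```text
clock: 20.5
eef_pos: [519.0, 6.0, -0.7]
tcp_rot: [0.735, 0.678, 0.0, -0.002]
force: [-0.7, -0.3, -0.5]
gripper_width: 0.999
grip_force: 0.0
```

{"name": "drive_effector", "arguments": {
  "rows": [0, 0, 0, 0, 0, 0, 0, 0, 0, 0, 0, 0, 0, 0, 0, 0, 0, 0, 0, 0, 0, 0, 0, 0, 0, 0, 0, 0, 0, 0, 0, 0, 0, 0, 0, 0, 0, 0, 0, 0, 0, 0, 0, 0, 0, 0, 0, 0, 0],
  "squeeze": 40
}}

```text
clock: 21.08
eef_pos: [521.2, 5.7, 2.0]
tcp_rot: [0.735, 0.678, 0.002, -0.0]
force: [-1.0, 0.3, 6.0]
gripper_width: 0.652
grip_force: 43.4
```

```bash
python3 -c "
from h import *
print(R.from_quat(r.get_obs()['tcp_rot']).as_matrix().round(4))"
```

```text
[[ 0.0799  0.9968  0.0023]
 [ 0.9968 -0.0799  0.0028]
 [ 0.003   0.0021 -1.    ]]
```

{"name": "drive_effector", "arguments": {
  "rows": [0, 0, 0, -8, 0, 0, 0, 0, 0, 0, -15, 0, 0, 0, 0, 0, 0, -25, 0, 0, 0, 0, 0, 0, -25, 0, 0, 0, 0, 0, 0, -25, 0, 0, 0, 0, 0, 0, -25, 0, 0, 0, 0, 0, 0, -20, 0, 0, 0, 0, 0, 0, -5, 0, 0, 0, 0, 0, 0, 0, 0, 0, 0]
}}

```text
clock: 21.83
eef_pos: [521.3, 5.3, 150.5]
tcp_rot: [0.735, 0.678, 0.002, 0.0]
force: [1.0, -0.6, -1.8]
gripper_width: 0.655
grip_force: 43.2
```

Run:
```python
from h import *
m=r.camera_model("wrist");im=r.get_image("wrist");cv2.imwrite("pics/w8.png",im[:,:,::-1])
s,c,ct=blob(im,(50,80,20),(95,255,255));print(s,c)
print(tool([518,-321.5,150]))
```

```text
[ 195  181  112  130 7496] [251.22758805 242.12926894]
[-326.01902844   23.7748181    -1.97273239]
```

{"name": "drive_effector", "arguments": {
  "rows": [0, -20, 1, 0, 0, 0, 0, 0, -35, 3, 0, 0, 0, 0, 0, -35, 3, 0, 0, 0, 0, 0, -35, 3, 0, 0, 0, 0, 0, -35, 3, 0, 0, 0, 0, 0, -35, 3, 0, 0, 0, 0, 0, -35, 3, 0, 0, 0, 0, 0, -30, 2, 0, 0, 0, 0, 0, -20, 1, 0, 0, 0, 0, 0, 0, 0, 0, 0, 0, 0]
}}

```text
clock: 22.72
eef_pos: [518.6, -279.0, 145.7]
tcp_rot: [0.736, 0.677, 0.0, -0.002]
force: [-0.2, 0.6, -1.9]
gripper_width: 0.651
grip_force: 43.1
```

Run:
```python
from h import *
ms={n:r.camera_model(n) for n in("wrist","top","scene")};im={n:r.get_image(n) for n in ms}
cv2.imwrite("pics/w9.png",im["wrist"][:,:,::-1])
m=ms["wrist"];b=blob(im["wrist"],(12,90,60),(25,255,255));print(b[0],b[1],proj(m,[518,-321.5,12]),proj(m,[518,-321.5,104]))
print(tool([518,-321.5,150]),R.from_quat(r.get_obs()['tcp_rot']).as_matrix().round(4)[2])
h=cv2.cvtColor(im["wrist"],cv2.COLOR_RGB2HSV)
k=blob(im["wrist"],(0,0,130),(179,25,255),(200,100,310,200));print(k and (k[0],k[1]))
```

```text
[ 218  239   67   57 2941] [250.73852431 267.21353281] [253.56078749 202.56533182] [254.07693927 239.56606496]
[-46.89530715   2.92414239  -3.85733189] [ 0.0049 -0.0023 -1.    ]
None
```

{"name": "drive_effector", "arguments": {
  "rows": [0, -20, 1, -4, 0, 0, 0, 0, -20, 1, 0, 0, 0, 0, 0, -7, 0, 0, 0, 0, 0, 0, 0, 0, 0, 0, 0, 0, 0, 0, 0, 0, 0, 0, 0, 0, 0, 0, 0, 0, 0, 0]
}}

```text
clock: 23.37
eef_pos: [517.9, -320.9, 151.4]
tcp_rot: [0.734, 0.679, 0.001, -0.002]
force: [-0.5, -0.4, -1.2]
gripper_width: 0.652
grip_force: 43.1
```

Run:
```python
from h import *
print(tool([518,-322,120]))
m=r.camera_model("scene");im=r.get_image("scene");s,c,ct=blob(im,(50,80,20),(95,255,255),(270,90,380,200));print(s,c,proj(m,[518,-322,104]),proj(m,[518,-322,12]))
x,y,w,h=s[:4];crop=im[y-10:y+90,x-40:x+70]
hv=cv2.cvtColor(im,cv2.COLOR_RGB2HSV)
for v in range(y+h-4,y+h+30,3):print(v,[tuple(int(a) for a in hv[v,u]) for u in range(314,340,3)])
```

```text
[-1.23340031  0.18789729 31.44312757]
[308 154   4   5  16] [309.625  156.4375] [325.38345777 164.33326472] [323.21266114 185.05095022]
155 [(14, 80, 48), (16, 80, 48), (14, 78, 49), (12, 66, 66), (4, 157, 57), (6, 157, 86), (4, 149, 84), (5, 149, 82), (5, 151, 81)]
158 [(12, 80, 48), (13, 74, 48), (17, 76, 47), (13, 66, 70), (4, 150, 61), (5, 152, 87), (5, 154, 83), (5, 157, 81), (4, 154, 81)]
161 [(16, 81, 47), (13, 76, 47), (15, 74, 48), (15, 74, 62), (4, 149, 60), (4, 149, 87), (4, 149, 82), (5, 151, 81), (4, 156, 80)]
164 [(14, 80, 48), (15, 74, 48), (14, 80, 48), (15, 68, 60), (6, 157, 60), (4, 152, 87), (5, 153, 85), (5, 154, 81), (6, 153, 80)]
167 [(12, 78, 49), (15, 74, 48), (15, 73, 49), (16, 76, 57), (4, 156, 59), (5, 148, 86), (4, 153, 85), (6, 154, 81), (4, 151, 81)]
170 [(14, 88, 49), (16, 80, 48), (14, 78, 49), (14, 75, 51), (5, 150, 61), (4, 151, 86), (4, 150, 85), (5, 151, 81), (6, 154, 81)]
173 [(11, 88, 49), (13, 74, 48), (14, 80, 48), (15, 78, 52), (5, 156, 59), (6, 161, 84), (4, 145, 86), (5, 156, 80), (5, 154, 81)]
176 [(10, 108, 52), (13, 74, 48), (13, 74, 48), (15, 73, 49), (5, 158, 58), (4, 151, 83), (5, 149, 87), (6, 154, 81), (6, 154, 81)]
179 [(9, 103, 52), (14, 78, 49), (11, 71, 50), (14, 80, 48), (4, 151, 59), (4, 151, 83), (4, 147, 83), (4, 154, 81), (4, 149, 82)]
182 [(7, 125, 61), (14, 80, 48), (15, 76, 47), (13, 74, 48), (4, 154, 58), (5, 152, 82), (5, 154, 81), (5, 159, 80), (5, 154, 81)]
185 [(8, 125, 61), (12, 80, 48), (13, 74, 48), (15, 74, 48), (6, 151, 59), (4, 147, 80), (5, 154, 83), (4, 148, 81), (6, 154, 81)]
188 [(9, 135, 66), (13, 74, 48), (14, 78, 49), (14, 81, 47), (6, 157, 57), (5, 160, 78), (4, 149, 84), (4, 151, 81), (6, 156, 80)]
```

Run:
```python
from h import *
ms={n:r.camera_model(n) for n in("top","scene")};im={n:cv2.imread(f"pics/{n}0.png")[:,:,::-1].copy() for n in ms}
for n,roi in(("scene",(310,155,335,195)),("top",(315,205,340,232))):
    h=cv2.cvtColor(im[n],cv2.COLOR_RGB2HSV);k=(h[:,:,1]<45)
    for v in range(roi[1],roi[3]):
        print(n,v,''.join('#' if k[v,u] else 'o' if h[v,u,1]>85 else '.' for u in range(roi[0],roi[2])))
for n in ms: print(n,proj(ms[n],[518,-322,104]),proj(ms[n],[518,-322,12]))
```

```text
scene 155 ooo.#.oooooooooooooooo..#
scene 156 ooo##.ooooooooooooooooooo
scene 157 ooo##.ooooooooooooooooooo
scene 158 ooo##.ooooooooooooooooooo
scene 159 ##.##oooooooooooooooooooo
scene 160 #####ooooooo.oooooooooooo
scene 161 ####.ooooo....ooooooooooo
scene 162 ####.ooooo......ooooooooo
scene 163 ####oooooooooo....ooooooo
scene 164 ooo.ooooooooo.####.oooooo
scene 165 ooooooooooooo#####.oooooo
scene 166 ooooooo....o.######oooooo
scene 167 ooooooo....o#######oooooo
scene 168 oooooooooooo#######oooooo
scene 169 oooooooooooo#######oooooo
scene 170 .....ooooooo#######oooooo
scene 171 .........oo.#######oooooo
scene 172 ..........o.######.oooooo
scene 173 ............######.oooooo
scene 174 ..........o.######.oooooo
scene 175 ..........o.######.oooooo
scene 176 ..oooooo..o.######.oooooo
scene 177 ...oooooooo#######ooooooo
scene 178 ....ooooooo#######ooooooo
scene 179 ...oooooooo#######ooooooo
scene 180 ..ooooooooo#######ooooooo
scene 181 .oooooooooo#######ooooooo
scene 182 ooooooooooo#######ooooooo
scene 183 ooooooooooo######.ooooooo
scene 184 oooooooooo.######.ooooooo
scene 185 oooooooooo
[... 679 characters left out ...]

top 215 oooooo....####.oooooooooo
top 216 ooooo.#########.ooooooooo
top 217 oooo.###########.oooooooo
top 218 oooo.###########.oooooooo
top 219 ooooo.##########.oooooooo
top 220 oooooo.#########.ooooooo.
top 221 oooooooo..#####.ooooooooo
top 222 ooooooooooo....oooooooooo
top 223 ooooooooooooooooooooooooo
top 224 ooooooooooooooooooooooooo
top 225 ooooooooooooooooooooooooo
top 226 oooooooooooooooooooooooo.
top 227 oooooooooooooooooooooo..o
top 228 ooooooooooooooooooooooooo
top 229 ooooooooooooooooooooooooo
top 230 ooooooooooooooooooooooooo
top 231 .ooooooooooooooooooooo.oo
top [327.12115114 218.53320528] [321.57694065 218.24403708]
scene [325.38345777 164.33326472] [323.21266114 185.05095022]
```

{"name": "drive_effector", "arguments": {
  "rows": [0, -1, 0, 10, 0, 0, 0, 0, 0, 0, 12, 0, 0, 0, 0, 0, 0, 12, 0, 0, 0, 0, 0, 0, 5, 0, 0, 0, 0, 0, 0, 0, 0, 0, 0, 0, 0, 0, 0, 0, 0, 0]
}}

```text
clock: 23.92
eef_pos: [517.8, -323.0, 112.5]
tcp_rot: [0.735, 0.678, 0.001, -0.001]
force: [0.7, 0.1, -1.1]
gripper_width: 0.656
grip_force: 43.1
```

{"name": "drive_effector", "arguments": {
  "rows": [0, 0, 0, 3, 0, 0, 0, 0, 0, 0, 3, 0, 0, 0, 0, 0, 0, 3, 0, 0, 0, 0, 0, 0, 3, 0, 0, 0, 0, 0, 0, 0, 0, 0, 0]
}}

```text
clock: 24.33
eef_pos: [517.6, -323.1, 100.1]
tcp_rot: [0.735, 0.678, 0.001, -0.001]
force: [0.5, 0.3, -1.9]
gripper_width: 0.652
grip_force: 43.1
```

No contact yet. I'll continue down over the taper.

{"name": "drive_effector", "arguments": {
  "rows": [0, 0, 0, 3, 0, 0, 0, 0, 0, 0, 3, 0, 0, 0, 0, 0, 0, 0, 0, 0, 0]
}}

```text
clock: 24.58
eef_pos: [517.6, -323.1, 94.0]
tcp_rot: [0.735, 0.678, 0.001, -0.002]
force: [0.1, -0.5, -2.3]
gripper_width: 0.651
grip_force: 43.1
```

{"name": "drive_effector", "arguments": {
  "rows": [0, 0, 0, 3, 0, 0, 0, 0, 0, 0, 3, 0, 0, 0, 0, 0, 0, 3, 0, 0, 0, 0, 0, 0, 0, 0, 0, 0]
}}

```text
clock: 24.92
eef_pos: [517.5, -323.0, 84.9]
tcp_rot: [0.735, 0.678, 0.001, -0.002]
force: [-0.3, -0.1, -1.7]
gripper_width: 0.65
grip_force: 43.1
```

{"name": "drive_effector", "arguments": {
  "rows": [0, 0, 0, 5, 0, 0, 0, 0, 0, 0, 6, 0, 0, 0, 0, 0, 0, 6, 0, 0, 0, 0, 0, 0, 6, 0, 0, 0, 0, 0, 0, 0, 0, 0, 0]
}}

```text
clock: 25.33
eef_pos: [517.1, -322.5, 61.0]
tcp_rot: [0.735, 0.678, 0.001, -0.002]
force: [1.0, -0.2, -1.5]
gripper_width: 0.653
grip_force: 43.1
```

{"name": "drive_effector", "arguments": {
  "rows": [0, 0, 0, 6, 0, 0, 0, 0, 0, 0, 6, 0, 0, 0, 0, 0, 0, 6, 0, 0, 0, 0, 0, 0, 6, 0, 0, 0, 0, 0, 0, 6, 0, 0, 0, 0, 0, 0, 0, 0, 0, 0]
}}

```text
clock: 25.83
eef_pos: [517.2, -322.5, 31.2]
tcp_rot: [0.735, 0.678, 0.001, -0.002]
force: [-0.4, 0.8, -1.8]
gripper_width: 0.653
grip_force: 43.1
```

{"name": "drive_effector", "arguments": {
  "rows": [0, 0, 0, 5, 0, 0, 0, 0, 0, 0, 4, 0, 0, 0, 0, 0, 0, 0, 0, 0, 0]
}}

```text
clock: 26.08
eef_pos: [517.5, -322.8, 22.9]
tcp_rot: [0.735, 0.678, 0.001, -0.002]
force: [0.1, 0.4, -1.8]
gripper_width: 0.654
grip_force: 43.1
```

{"name": "drive_effector", "arguments": {
  "rows": [0, 0, 0, 3, 0, 0, 0, 0, 0, 0, 2, 0, 0, 0, 0, 0, 0, 2, 0, 0, 0, 0, 0, 0, 0, 0, 0, 0]
}}

```text
clock: 26.42
eef_pos: [517.7, -322.9, 16.3]
tcp_rot: [0.735, 0.678, 0.001, -0.001]
force: [-0.0, -0.5, -1.7]
gripper_width: 0.655
grip_force: 43.1
```

{"name": "drive_effector", "arguments": {
  "rows": [0, 0, 0, 1, 0, 0, 0, 0, 0, 0, 1, 0, 0, 0, 0, 0, 0, 0, 0, 0, 0]
}}

```text
clock: 26.67
eef_pos: [517.9, -323.0, 14.6]
tcp_rot: [0.735, 0.678, 0.001, -0.001]
force: [0.7, -0.2, -1.0]
gripper_width: 0.653
grip_force: 43.1
```

{"name": "drive_effector", "arguments": {
  "rows": [0, 0, 0, 1, 0, 0, 0, 0, 0, 0, 0, 0, 0, 0]
}}

```text
clock: 26.83
eef_pos: [518.1, -323.2, 14.1]
tcp_rot: [0.735, 0.678, 0.001, -0.001]
force: [-1.1, -1.0, 1.8]
gripper_width: 0.653
grip_force: 43.5
```

{"name": "drive_effector", "arguments": {
  "rows": [0, 0, 0, 1, 0, 0, 0, 0, 0, 0, 0, 0, 0, 0]
}}

```text
clock: 27.0
eef_pos: [518.0, -323.2, 14.0]
tcp_rot: [0.735, 0.678, 0.001, -0.001]
force: [-4.4, 2.4, 13.1]
gripper_width: 0.653
grip_force: 44.6
```

It's seated. I'll release and retreat.

{"name": "drive_effector", "arguments": {
  "rows": [0.7, 0, 0, 0, 0, 0, 0, 0.8, 0, 0, 0, 0, 0, 0, 1, 0, 0, 0, 0, 0, 0, 1, 0, 0, 0, 0, 0, 0, 1, 0, 0, 0, 0, 0, 0, 1, 0, 0, 0, 0, 0, 0, 1, 0, 0, -10, 0, 0, 0, 1, 0, 0, -20, 0, 0, 0, 1, 0, 0, -30, 0, 0, 0, 1, 0, 0, -30, 0, 0, 0]
}}

```text
clock: 27.83
eef_pos: [517.3, -322.8, 103.9]
tcp_rot: [0.735, 0.678, 0.001, -0.002]
force: [0.7, -0.5, 0.5]
gripper_width: 1.0
grip_force: 0.0
```

{"name": "drive_effector", "arguments": {
  "rows": [1, 10, 0, -35, 0, 0, 0, 1, 30, 0, -35, 0, 0, 0, 1, 38, 0, 0, 0, 0, 0, 1, 38, 0, 0, 0, 0, 0, 1, 38, 0, 0, 0, 0, 0, 1, 38, 0, 0, 0, 0, 0, 1, 38, 0, 0, 0, 0, 0, 1, 38, 0, 0, 0, 0, 0, 1, 38, 0, 0, 0, 0, 0, 1, 38, 0, 0, 0, 0, 0]
}}

```text
clock: 28.67
eef_pos: [545.1, 18.3, 171.4]
tcp_rot: [0.735, 0.678, 0.001, -0.001]
force: [0.9, -0.3, 0.1]
gripper_width: 0.999
grip_force: 0.0
```

Run:
```python
from h import *
ms={n:r.camera_model(n) for n in("top","scene")}
for n in ms:
    im=r.get_image(n);b=blob(im,(50,80,20),(95,255,255),(300,140,345,235))
    print(n,b and (b[0],b[1]),proj(ms[n],[518,-322,44]),proj(ms[n],[518,-322,76]))
print(tool([557,300,150]))
```

```text
top (array([316, 210,  19,  17, 161], dtype=int32), array([324.2484472, 218.0621118])) [323.41706288 218.34001194] [325.3493076  218.44079162]
scene (array([308, 155,   2,   4,   7], dtype=int32), array([308.57142857, 156.71428571])) [323.95088767 178.00545147] [324.70688052 170.79039408]
[278.56926339  -8.92406426  22.62759297]
```

{"name": "drive_effector", "arguments": {
  "rows": [1, 35, -1, 0, 0, 0, 0, 1, 35, -1, 0, 0, 0, 0, 1, 35, -1, 0, 0, 0, 0, 1, 35, -1, 0, 0, 0, 0, 1, 35, -1, 0, 0, 0, 0, 1, 35, -1, 0, 0, 0, 0, 1, 35, -1, 0, 0, 0, 0, 1, 0, 0, 0, 0, 0, 0, 1, 0, 0, 0, 0, 0, 0]
}}

```text
clock: 29.52
eef_pos: [557.6, 262.4, 171.4]
tcp_rot: [0.734, 0.679, 0.001, -0.001]
force: [-0.8, -0.2, -0.5]
gripper_width: 0.997
grip_force: 0.0
```

Run:
```python
from h import *
m=r.camera_model("wrist");im=r.get_image("wrist");cv2.imwrite("pics/w10.png",im[:,:,::-1])
g=proj(m,[557,314,32]);print(g);x0,y0=int(g[0])-45,int(g[1])-45
s,c,ct=blob(im,(2,150,60),(22,255,255),(x0,y0,x0+90,y0+90));print(s,c)
e=cv2.fitEllipse(cv2.convexHull(ct));print(e,onz(m,e[0],16),onz(m,c,32))
x,y,w,h=s[:4];print(onz(m,(x,y+h/2),24),onz(m,(x+w,y+h/2),24),onz(m,(x+w/2,y+h),32),onz(m,(x+w/2,y),0),onz(m,(x+w/2,y),32))
o=r.get_obs();print(R.from_quat(o["tcp_rot"]).as_matrix().round(4),o["q"])
```

```text
[246.86327732 124.80663251]
[ 221  102   48   49 1107] [244.38663053 125.7398374 ]
((244.12884521484375, 126.29447937011719), (47.812095642089844, 49.35672378540039), 0.9012489318847656) [553.17695113 310.96867912  16.        ] [554.07080935 313.17315788  32.        ]
[526.18749428 313.64578376  24.        ] [582.71302182 309.26331254  24.        ] [552.29833486 283.88881357  32.        ] [556.2102562  338.51478985   0.        ] [556.97364249 339.07006145  32.        ]
[[ 7.890e-02  9.969e-01  2.000e-04]
 [ 9.969e-01 -7.890e-02  2.600e-03]
 [ 2.600e-03 -0.000e+00 -1.000e+00]] [0.31783041 0.47570957 0.06592451 1.16003223 0.00244188 1.96762325]
```

```bash
python3 -c "
from h import *
print(tool([554.3,312,-32]))"
```

```text
[ 49.90550681  -7.35889552 203.51379888]
```

{"name": "drive_effector", "arguments": {
  "rows": [1, 25, -3, 25, 0, 0, 0, 1, 24, -4, 25, 0, 0, 0, 1, 0, 0, 30, 0, 0, 0, 1, 0, 0, 30, 0, 0, 0, 1, 0, 0, 25, 0, 0, 0, 1, 0, 0, 20, 0, 0, 0, 1, 0, 0, 15, 0, 0, 0, 1, 0, 0, 10, 0, 0, 0, 1, 0, 0, 0, 0, 0, 0, 1, 0, 0, 0, 0, 0, 0]
}}

```text
clock: 30.4
eef_pos: [555.1, 310.3, -8.3]
tcp_rot: [0.735, 0.678, 0.001, -0.001]
force: [-0.4, 0.6, 0.4]
gripper_width: 0.997
grip_force: 0.0
```

Run:
```python
from h import *
print(tool([554.3,312,-32]))
m=r.camera_model("wrist");im=r.get_image("wrist");g=proj(m,[554.3,312,32]);x0,y0=int(g[0])-60,int(g[1])-70
s,c,ct=blob(im,(2,150,60),(22,255,255),(x0,y0,x0+120,y0+140));x,y,w,h=s[:4];print(s,c,onz(m,(x,y+h/2),24),onz(m,(x+w,y+h/2),24),onz(m,(x+w/2,y+h),32))
```

```text
[ 1.5725419  -0.90925781 23.74671572]
[ 201  182   95  100 4933] [248.63024529 228.17859315] [525.48548031 317.05372073  24.        ] [583.03581122 312.43259309  24.        ] [551.82397922 284.69296276  32.        ]
```

{"name": "drive_effector", "arguments": {
  "rows": [1, 2, -1, 8, 0, 0, 0, 1, 0, 0, 8, 0, 0, 0, 1, 0, 0, 4, 0, 0, 0, 1, 0, 0, 3, 0, 0, 0, 1, 0, 0, 0, 0, 0, 0]
}}

```text
clock: 30.87
eef_pos: [553.2, 313.2, -32.6]
tcp_rot: [0.735, 0.678, 0.001, -0.001]
force: [-0.5, -0.2, -0.0]
gripper_width: 0.998
grip_force: 0.0
```

{"name": "drive_effector", "arguments": {
  "rows": [0, 0, 0, 0, 0, 0, 0, 0, 0, 0, 0, 0, 0, 0, 0, 0, 0, 0, 0, 0, 0, 0, 0, 0, 0, 0, 0, 0, 0, 0, 0, 0, 0, 0, 0, 0, 0, 0, 0, 0, 0, 0, 0, 0, 0, 0, 0, 0, 0],
  "squeeze": 35
}}

```text
clock: 31.45
eef_pos: [554.1, 313.6, -31.0]
tcp_rot: [0.735, 0.678, 0.002, -0.001]
force: [-1.5, -0.4, 5.7]
gripper_width: 0.675
grip_force: 37.5
```

{"name": "drive_effector", "arguments": {
  "rows": [0, 0, 0, -8, 0, 0, 0, 0, 0, 0, -15, 0, 0, 0, 0, 0, 0, -25, 0, 0, 0, 0, 0, 0, -25, 0, 0, 0, 0, 0, 0, -25, 0, 0, 0, 0, 0, 0, -25, 0, 0, 0, 0, 0, 0, -20, 0, 0, 0, 0, 0, 0, -8, 0, 0, 0, 0, -15, 0, 0, 0, 0, 0, 0, -30, 0, 0, 0, 0, 0]
}}

```text
clock: 32.28
eef_pos: [550.6, 270.0, 119.5]
tcp_rot: [0.734, 0.679, 0.002, -0.001]
force: [0.2, -1.5, -0.9]
gripper_width: 0.671
grip_force: 37.7
```

{"name": "drive_effector", "arguments": {
  "rows": [0, -35, 0, 0, 0, 0, 0, 0, -35, 0, 0, 0, 0, 0, 0, -35, 0, 0, 0, 0, 0, 0, -35, 0, 0, 0, 0, 0, 0, -35, 0, 0, 0, 0, 0, 0, -35, 0, 0, 0, 0, 0, 0, -35, 0, 0, 0, 0, 0, 0, -35, 0, 0, 0, 0, 0, 0, -30, 0, 0, 0, 0, 0, 0, -20, 0, 0, 0, 0, 0]
}}

```text
clock: 33.12
eef_pos: [523.1, -63.5, 117.8]
tcp_rot: [0.735, 0.678, 0.001, -0.001]
force: [-0.4, -0.7, -1.3]
gripper_width: 0.673
grip_force: 37.7
```

```bash
python3 -c "
from h import *
print(tool([518,-323,130]))"
```

```text
[-258.98085665   16.03999352  -12.93070779]
```

{"name": "drive_effector", "arguments": {
  "rows": [0, -30, 2, -5, 0, 0, 0, 0, -35, 2, 0, 0, 0, 0, 0, -35, 2, 0, 0, 0, 0, 0, -35, 2, 0, 0, 0, 0, 0, -35, 2, 0, 0, 0, 0, 0, -30, 2, 0, 0, 0, 0, 0, -25, 2, 0, 0, 0, 0, 0, -15, 1, 0, 0, 0, 0, 0, 0, 0, 0, 0, 0, 0, 0, 0, 0, 0, 0, 0, 0]
}}

```text
clock: 33.95
eef_pos: [519.2, -301.1, 121.8]
tcp_rot: [0.735, 0.678, 0.001, -0.002]
force: [-0.3, 0.6, -1.1]
gripper_width: 0.672
grip_force: 37.7
```

Run:
```python
from h import *
print(tool([518,-322.7,80]),R.from_quat(r.get_obs()["tcp_rot"]).as_matrix().round(4)[2])
```

```text
[-21.78106799   0.54434424  41.71005711] [ 4.2e-03 -9.0e-04 -1.0e+00]
```

{"name": "drive_effector", "arguments": {
  "rows": [0, -12, 0, 0, 0, 0, 0, 0, -9, 1, 0, 0, 0, 0, 0, -1, 0, 0, 0, 0, 0, 0, 0, 0, 10, 0, 0, 0, 0, 0, 0, 12, 0, 0, 0, 0, 0, 0, 12, 0, 0, 0, 0, 0, 0, 5, 0, 0, 0, 0, 0, 0, 0, 0, 0, 0, 0, 0, 0, 0, 0, 0, 0]
}}

```text
clock: 34.7
eef_pos: [518.8, -322.7, 83.2]
tcp_rot: [0.735, 0.678, 0.001, -0.001]
force: [-0.0, -0.3, -1.2]
gripper_width: 0.676
grip_force: 37.7
```

{"name": "drive_effector", "arguments": {
  "rows": [0, 0, 0, 4, 0, 0, 0, 0, 0, 0, 4, 0, 0, 0, 0, 0, 0, 3, 0, 0, 0, 0, 0, 0, 3, 0, 0, 0, 0, 0, 0, 0, 0, 0, 0]
}}

```text
clock: 35.12
eef_pos: [518.6, -322.9, 68.7]
tcp_rot: [0.735, 0.678, 0.001, -0.001]
force: [-0.3, 0.7, -1.2]
gripper_width: 0.671
grip_force: 37.7
```

{"name": "drive_effector", "arguments": {
  "rows": [0, 0, 0, 3, 0, 0, 0, 0, 0, 0, 3, 0, 0, 0, 0, 0, 0, 3, 0, 0, 0, 0, 0, 0, 0, 0, 0, 0]
}}

```text
clock: 35.45
eef_pos: [518.6, -322.9, 59.6]
tcp_rot: [0.735, 0.678, 0.001, -0.002]
force: [-1.0, -0.6, -1.7]
gripper_width: 0.671
grip_force: 37.7
```

{"name": "drive_effector", "arguments": {
  "rows": [0, 0, 0, 3, 0, 0, 0, 0, 0, 0, 3, 0, 0, 0, 0, 0, 0, 3, 0, 0, 0, 0, 0, 0, 0, 0, 0, 0]
}}

```text
clock: 35.78
eef_pos: [518.6, -322.9, 50.6]
tcp_rot: [0.735, 0.678, 0.001, -0.002]
force: [0.4, -0.3, -0.2]
gripper_width: 0.671
grip_force: 37.7
```

{"name": "drive_effector", "arguments": {
  "rows": [0, 0, 0, 2, 0, 0, 0, 0, 0, 0, 1.5, 0, 0, 0, 0, 0, 0, 1, 0, 0, 0, 0, 0, 0, 0, 0, 0, 0]
}}

```text
clock: 36.12
eef_pos: [518.9, -323.0, 46.6]
tcp_rot: [0.735, 0.678, 0.001, -0.001]
force: [1.5, 0.2, -0.4]
gripper_width: 0.67
grip_force: 37.7
```

{"name": "drive_effector", "arguments": {
  "rows": [0, 0, 0, 1, 0, 0, 0, 0, 0, 0, 0, 0, 0, 0]
}}

```text
clock: 36.28
eef_pos: [518.9, -323.1, 45.8]
tcp_rot: [0.735, 0.678, 0.001, -0.001]
force: [-0.0, 0.2, -0.8]
gripper_width: 0.677
grip_force: 37.7
```

{"name": "drive_effector", "arguments": {
  "rows": [0, 0, 0, 0.7, 0, 0, 0, 0, 0, 0, 0, 0, 0, 0]
}}

```text
clock: 36.45
eef_pos: [518.9, -323.1, 45.1]
tcp_rot: [0.735, 0.678, 0.001, -0.001]
force: [-0.5, 0.3, -0.6]
gripper_width: 0.671
grip_force: 37.7
```

{"name": "drive_effector", "arguments": {
  "rows": [0, 0, 0, 0.7, 0, 0, 0, 0, 0, 0, 0, 0, 0, 0]
}}

```text
clock: 36.62
eef_pos: [519.0, -323.1, 45.0]
tcp_rot: [0.735, 0.678, 0.001, -0.001]
force: [-1.8, 0.7, 4.4]
gripper_width: 0.677
grip_force: 38.1
```

{"name": "drive_effector", "arguments": {
  "rows": [0, 0, 0, 0.7, 0, 0, 0, 0, 0, 0, 0, 0, 0, 0]
}}

```text
clock: 36.78
eef_pos: [519.0, -323.2, 45.0]
tcp_rot: [0.735, 0.678, 0.001, -0.001]
force: [-3.5, 2.7, 10.3]
gripper_width: 0.67
grip_force: 38.7
```

Seated at the expected height (TCP 45). I'll release, retreat and check.

{"name": "drive_effector", "arguments": {
  "rows": [0.75, 0, 0, 0, 0, 0, 0, 0.85, 0, 0, 0, 0, 0, 0, 1, 0, 0, 0, 0, 0, 0, 1, 0, 0, 0, 0, 0, 0, 1, 0, 0, 0, 0, 0, 0, 1, 0, 0, -10, 0, 0, 0, 1, 0, 0, -20, 0, 0, 0, 1, 0, 0, -30, 0, 0, 0, 1, 0, 0, -30, 0, 0, 0, 1, 0, 0, -30, 0, 0, 0]
}}

```text
clock: 37.62
eef_pos: [518.7, -323.3, 165.8]
tcp_rot: [0.735, 0.678, 0.001, -0.001]
force: [0.8, 0.3, -0.1]
gripper_width: 1.003
grip_force: 0.0
```

{"name": "drive_effector", "arguments": {
  "rows": [1, 30, 0, -5, 0, 0, 0, 1, 30, 0, 0, 0, 0, 0, 1, 30, 0, 0, 0, 0, 0, 1, 30, 0, 0, 0, 0, 0, 1, 30, 0, 0, 0, 0, 0, 1, 30, 0, 0, 0, 0, 0, 1, 30, 0, 0, 0, 0, 0, 1, 30, 0, 0, 0, 0, 0, 1, 30, 0, 0, 0, 0, 0, 1, 0, 0, 0, 0, 0, 0]
}}

```text
clock: 38.45
eef_pos: [540.5, -49.8, 170.5]
tcp_rot: [0.734, 0.68, 0.002, -0.001]
force: [-0.1, 1.1, -0.8]
gripper_width: 1.002
grip_force: 0.0
```

Run:
```python
from h import *
for n in("top","scene"):
    m=r.camera_model(n);im=r.get_image(n);cv2.imwrite(f"pics/end_{n}.png",im[:,:,::-1])
    roi=(300,130,350,240)
    for nm,lo,hi,z in(("o",(2,150,60),(22,255,255),92),("g",(50,80,20),(95,255,255),44)):
        b=blob(im,lo,hi,roi);print(n,nm,b and (b[0],b[1].round(1)),proj(m,[518,-322,z]),proj(m,[518,-322,108]))
```

```text
top o (array([300, 149,  41,  37, 791], dtype=int32), array([318.4, 171.7])) [326.35216514 218.49309744] [327.38077034 218.54674619]
top g (array([349, 175,   1,   2,   2], dtype=int32), array([349. , 175.5])) [323.41706288 218.34001194] [327.38077034 218.54674619]
scene o (array([341, 130,   9,  26,  89], dtype=int32), array([345.7, 140.7])) [325.09174096 167.11735653] [325.48128888 163.39958257]
scene g None [323.95088767 178.00545147] [325.48128888 163.39958257]
```

Run:
```python
from h import *
m=r.camera_model("top");im=cv2.imread("pics/end_top.png")[:,:,::-1].copy()
b=blob(im,(5,150,60),(22,255,255),(312,207,342,232));print(b[0],b[1],onz(m,b[1],108))
h=cv2.cvtColor(im,cv2.COLOR_RGB2HSV)[204:234,308:344]
for row in h:print(''.join('G' if 45<p[0]<95 and p[1]>60 else 'O' if p[1]>150 else '#' if p[1]<45 else '.' for p in row))
```

```text
[318 208  20  20 252] [327.32142857 217.49603175] [ 521.27757126 -321.95277953  108.        ]
....................................
....................................
....................................
....................................
.................OOOOO..............
...............OOOOOOOOOO...........
............OOOOOOOOOOOOOO..........
............OOOOOOOOOOOOOOO.........
...........OOOOOOOOOOOOOOOOO........
.........OOOOOOOOOOOOOOOOOOOO.......
..........OOOOOOOO.....OOOOOO.......
........GOOOOOOOO..###..OOOOOO......
........GOOOOOOO..#####.OOOOOO......
........GOOOOOOO.######..OOOOO......
........GOOOOOOO.######..OOOOO......
........G.OOOOOO.######..OOOOO......
........G.OOOOOO.######.OOOOOO......
........OGOOOOOOO.####..OOOOOO......
.........G.OOOOOO......OOOOOO.......
...........OOOOOOOOOOOOOOOOOO.......
...........OOOOOOOOOOOOOOOOO........
.............OOOOOOOOOOOOOO.........
..............OOOOOOOOOOO...........
................OOOOOOOO............
....................................
....................................
....................................
....................................
....................................
....................................
```

The top view shows the orange ring concentric with the post, with green beneath it. I'll hand the job in.

```bash
python3 -c "
from rig import r
print(r.sign_off())"
```

```text
the job is handed in; nothing more can be done
None
```

I handed the job in: the wide green roll is home on the post, with the narrow orange roll seated on top of it. Both are released and the arm is clear, but `sign_off()` gave no verdict, so I can't confirm it passed.

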